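# Set the keyed risers in order of height

### The arm

A 6-joint arm with a two-finger parallel gripper is mounted at the origin on a cart in front of the work surface, level with it; the furniture and walls round the work are solid. World frame = base frame: x ahead of the robot, y to its left, z up, the work surface at z = 0. Lengths are in m, angles in rad, forces in N, time in s.
With the tool pointing down it reaches from about 0.425 to 0.95 m from the base axis. Payload 3.5 kg.
Tool frame: the origin (TCP) lies at the very end of the fingers, on their centre line; the grasp point (between the pads) lies 19 mm behind it; z points along the fingers, y is the direction in which the jaws open and shut (so a half turn about z gives the same grasp; the last joint's range is limited). The gripper opens to 85 mm and grips with 20 to 120 N. Pads are 22 mm wide; open, the fingers measure 114 mm over their backs; the gripper's body (76 mm by 85 mm) begins 54 mm behind the grasp point. The pads swing forward as they close: fully open they stand 13 mm farther back than shut.
Start: joints at [-1.467, 0.286, 1.577, -0, 1.279, -0.15], TCP at [0.17, -0.653, 0.231] pointing down, gripper open.
Joint ranges: [-2.77, 2.77], [-0.9, 2.22], [0.21, 2.48], [-1.53, 4.67], [0.24, 2.81], [-2.84, 2.84]. Speed limits (rad/s): [2.79, 2.79, 3.14, 3.14, 3.14, 3.14].

### API

Orientations are given as a rotation vector (axis times angle).
In Python, from station import bot gives the robot as it stands.
- The arm moves only by the tool drive_tool, never from a script. Its argument "increments" is a list of rows, each an object of numbers: "tx", "ty", "tz": the shift along the tool's x, y, z scaled (see below); "wx", "wy", "wz": the turn, a rotation vector about the tool's x, y, z scaled (see below). A call has 1 to 5 rows; each row shifts and turns the pose as measured when the row begins, along the tool's axes as they then stand; what a row does not reach is not made up. The controller multiplies each number of a shift by 30 mm and each number of a turn by 6 degrees. A row lasts 1/12 s, in which the tool goes at most 41.7 mm and 7.16 degrees, less where a joint would pass 70% of its speed; a pose out of reach is approached as far as the arm can. A call with a number of a shift or a turn outside -1 to 1 is refused whole. A call with a gripper value outside its range is refused whole. "gripper" is the closure in counts, from 0 (fully open) to 255 (shut), set as the call begins (left out, the last holds). The fingers move at their own pace and stop on an object; the grip force is fixed at half the most. Time passes only in rows, so rows that do not move let the fingers close. It gives the time, the measured TCP pose, the force and the opening at its end, in the units of the state.
- bot.sense(): the state, without advancing time (a new reading comes with each control period).
- bot.get_image(name): name is "side" or "top"; returns (picture, depth): 420x560x3 uint8, blue, green, red; 420x560 float32, m along the optical axis (not along the pixel's ray), 0 where there is no reading.
- bot.get_calibration(name): a dict with "fx", "fy", "cx", "cy" (pixels), "dist_coeffs" ([k1, k2, p1, p2, k3] as OpenCV has them; the pictures are not rectified), "T" (4x4, takes a point from camera to world coordinates). Camera axes: x right, y up, looking along -z (the intrinsics and any distortion apply to the point x, -y, -z); pixel columns grow to the right and rows downward; lengths in m; the calibration is good to about 2 mm. A picture is of the moment at which its call begins. get_calibration takes no time and is no camera call.
- bot.job_done(): hands the job in, once; it reports no verdict.
The state is a dict: "time": time; "qpos": joint angles; "joint_vel": joint speeds; "tau": joint torques, N m; "ee_pos": TCP position; "tcp_rot": TCP orientation; "ft_force": force on the tool from outside, world axes, zero at the start; "moment": the same for the moment, N m; "width": finger opening in m.
Only numpy, scipy, OpenCV 4.12 (cv2) and the standard library are available. Lean on these libraries where they do the work, as an engineer would, in place of code of your own. Each camera call takes 0.05 s, during which the arm holds its last target. There are 200 camera calls.

### The job

Put the four aluminium risers upright into the four black nests, one in each, in order of height: the shortest in the nest next to the short post, rising to the tallest next to the tall post. Turn each so that its flat side faces the nest's straight wall and it drops fully home, standing on the plate inside the rim, and let go of it.

Things in the scene. Friction and masses are not known exactly. Their poses are not given: they have to be found in the camera images.
- riser_r: shortest riser: loose upright aluminium block, 44 mm tall, 0.08-0.24 kg, standing on the table. From above a U, 44 mm wide, 30 mm deep: one flat side, the opposite side round (radius 22 mm). Origin: middle of the lower edge of the flat. x points from the flat to the round side (footprint x 0 to +30 mm, y -22 to +22 mm), z up.
- riser_p: second shortest riser: loose upright aluminium block, 57 mm tall, 0.08-0.24 kg, standing on the table. From above a U, 44 mm wide, 30 mm deep: one flat side, the opposite side round (radius 22 mm). Origin: middle of the lower edge of the flat. x points from the flat to the round side (footprint x 0 to +30 mm, y -22 to +22 mm), z up.
- riser_t: second tallest riser: loose upright aluminium block, 70 mm tall, 0.08-0.24 kg, standing on the table. From above a U, 44 mm wide, 30 mm deep: one flat side, the opposite side round (radius 22 mm). Origin: middle of the lower edge of the flat. x points from the flat to the round side (footprint x 0 to +30 mm, y -22 to +22 mm), z up.
- riser_q: tallest riser: loose upright aluminium block, 83 mm tall, 0.08-0.24 kg, standing on the table. From above a U, 44 mm wide, 30 mm deep: one flat side, the opposite side round (radius 22 mm). Origin: middle of the lower edge of the flat. x points from the flat to the round side (footprint x 0 to +30 mm, y -22 to +22 mm), z up.
- nest_a: one of 4 equal nests in a row 95 mm apart, order in the row varies: black U-shaped rim 6 mm high, 4 mm thick, fixed on a grey plate (top 12 mm above the table), open inside down to the plate; inside = riser's outline plus 5 mm all round. Origin: on the plate, 5 mm inside the middle of the straight wall; x from straight to round wall, z up. A centred riser has this same origin and x.
- nest_b: one of 4 equal nests in a row 95 mm apart, order in the row varies: black U-shaped rim 6 mm high, 4 mm thick, fixed on a grey plate (top 12 mm above the table), open inside down to the plate; inside = riser's outline plus 5 mm all round. Origin: on the plate, 5 mm inside the middle of the straight wall; x from straight to round wall, z up. A centred riser has this same origin and x.
- nest_c: one of 4 equal nests in a row 95 mm apart, order in the row varies: black U-shaped rim 6 mm high, 4 mm thick, fixed on a grey plate (top 12 mm above the table), open inside down to the plate; inside = riser's outline plus 5 mm all round. Origin: on the plate, 5 mm inside the middle of the straight wall; x from straight to round wall, z up. A centred riser has this same origin and x.
- nest_d: one of 4 equal nests in a row 95 mm apart, order in the row varies: black U-shaped rim 6 mm high, 4 mm thick, fixed on a grey plate (top 12 mm above the table), open inside down to the plate; inside = riser's outline plus 5 mm all round. Origin: on the plate, 5 mm inside the middle of the straight wall; x from straight to round wall, z up. A centred riser has this same origin and x.
- short_post: short fixed round steel post, 25 mm tall, 16 mm thick on a 26 mm foot, at one end of the row of nests, 83 mm past the last nest; the other post stands at the other end and they change ends. Origin: centre of its foot on the plate, z up.
- tall_post: tall fixed round steel post, 70 mm tall, 16 mm thick on a 26 mm foot, at one end of the row of nests, 83 mm past the last nest; the other post stands at the other end and they change ends. Origin: centre of its foot on the plate, z up.

How it is judged:
By the outcome, as a careful person would: the job done as asked, in the order asked, and still so for the second after the job is handed in, with the robot touching nothing.
It also fails if it takes over 96 s, if anything falls off the work surface, if the arm or the gripper's body presses on something with over 40 N, if the wrist force passes 120 N, or if a joint passes its speed limit or range.

## Working session

There is one attempt and no reset: what is moved stays moved. The work goes in short steps, Python scripts to look and compute and a tool call to move; the robot and the scene stay as the last step left them, time stands still between calls to the robot, and variables do not carry over. Pictures are saved under pics/ and viewed, about 12 in all and at most 16, crops included, and the job is handed in when it is done.

Besides the shell and the picture viewer there is one more tool, called by a JSON object that holds its "name" and its "arguments", one argument or row to a line. drive_tool: Moves the arm, as the interface text tells. Shifts and turns lie within -1 to 1; 1 stands for 30 mm of shift or 6 degrees of turn. Its arguments: {"type":"object","properties":{"increments":{"type":"array"},"gripper":{"type":"number"}},"required":["increments"]}

```bash
mkdir -p pics; ls; cat > h.py <<'E'
import numpy as np, cv2
from station import bot
def world(c,u,v,d):
    k=bot.get_calibration(c)
    K=np.array([[k['fx'],0,k['cx']],[0,k['fy'],k['cy']],[0,0,1]])
    p=cv2.undistortPoints(np.array([[[u,v]]],float),K,np.array(k['dist_coeffs'],float))[0,0]
    return (np.array(k['T'])@[p[0]*d,-p[1]*d,-d,1])[:3]
def cloud(c,depth):
    k=bot.get_calibration(c)
    K=np.array([[k['fx'],0,k['cx']],[0,k['fy'],k['cy']],[0,0,1]])
    H,W=depth.shape
    uv=np.stack(np.meshgrid(np.arange(W),np.arange(H)),-1).reshape(-1,1,2).astype(float)
    p=cv2.undistortPoints(uv,K,np.array(k['dist_coeffs'],float))[:,0]
    d=depth.reshape(-1)
    P=np.stack([p[:,0]*d,-p[:,1]*d,-d,np.ones_like(d)],1)@np.array(k['T']).T
    P=P[:,:3]; P[d==0]=np.nan
    return P.reshape(H,W,3)
E
python3 - <<'E'
from h import *
for c in ('top','side'):
    im,d=bot.get_image(c); cv2.imwrite(f'pics/{c}0.png',im); np.save(f'{c}0.npy',d)
    k=bot.get_calibration(c); print(c,k)
print(bot.sense())
E
```

```text
pics
top {'fx': 465.7231856243013, 'fy': 465.7231856243013, 'cx': 285.14984192732334, 'cy': 208.11655795554407, 'dist_coeffs': array([-0.03351779,  0.        ,  0.        ,  0.        ,  0.        ]), 'T': array([[ 0.01133858,  0.9864892 , -0.16343345,  0.42504719],
       [-0.99933825,  0.01682866,  0.03224685,  0.01883592],
       [ 0.03456154,  0.16295966,  0.9860272 ,  0.90234553],
       [ 0.        ,  0.        ,  0.        ,  1.        ]])}
side {'fx': 387.39802162466543, 'fy': 387.39802162466543, 'cx': 280.55628940347054, 'cy': 206.8660560241493, 'dist_coeffs': array([-0.08693192,  0.        ,  0.        ,  0.        ,  0.        ]), 'T': array([[ 0.88640204,  0.3178198 , -0.33657391,  0.26415162],
       [-0.462816  ,  0.59330848, -0.65862463, -0.54472424],
       [-0.00963179,  0.73957801,  0.67300193,  0.61795477],
       [ 0.        ,  0.        ,  0.        ,  1.        ]])}
{'time': 0.1, 'qpos': array([-1.46699511e+00,  2.87113521e-01,  1.57804806e+00,  3.45480219e-06,
        1.27861891e+00, -1.49991992e-01]), 'joint_vel': array([ 0.00095804, -0.00063142, -0.00158989,  0.00141804, -0.00101679,
       -0.0012016 ]), 'tau': array([ 8.22533348e-04, -4.07298911e+01, -2.93698990e+01, -1.40257494e-04,
        3.40677259e-03, -9.57100895e-06]), 'ee_pos': array([ 0.16944852, -0.6527597 ,  0.23005176]), 'tcp_rot': array([-3.11416304e+00, -3.97310026e-01, -8.44986283e-05]), 'ft_force': array([ 0.30990602,  0.42471658, -0.77329973]), 'moment': array([-0.01865183,  0.01035344,  0.03810434]), 'width': 0.0851675193305518}
```

View pics/top0.png

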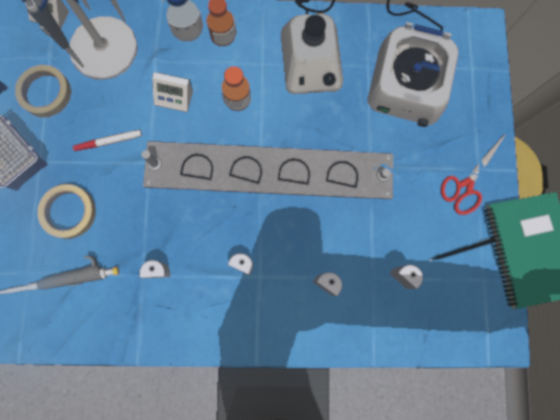

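View pics/side0.png

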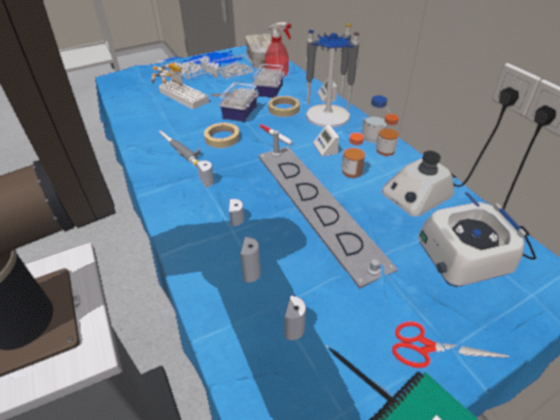

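The top view shows risers at about (152,269), (240,263), (329,284) and (408,275). The nests are at (197,167), (246,170), (294,172) and (342,174), with their flat sides towards the robot. The tall post is at the left (150,155) and the short one at the right (384,173).

```bash
cat >> h.py <<'E'
from scipy.optimize import minimize
def U(n=60):
    # outline of the U: flat x=0, arc radius 22 centred (8,0)
    a=np.linspace(-np.pi/2,np.pi/2,n)
    return np.vstack([[0,-22],np.c_[8+22*np.cos(a),22*np.sin(a)],[0,22]])/1000
def fit_riser(P,z0=None):
    """P: Nx3 points of top face; best origin/yaw by comparing rasterised masks"""
    xy=P[:,:2]; c=np.median(xy,0)
    best=None
    for yaw in np.radians(np.arange(0,360,10)):
        def cost(p):
            R=np.array([[np.cos(p[2]),-np.sin(p[2])],[np.sin(p[2]),np.cos(p[2])]])
            q=(xy-c-p[:2])@R
            d=np.maximum(-q[:,0], np.maximum(abs(q[:,1])-.022, np.where(q[:,0]>.008,np.hypot(q[:,0]-.008,q[:,1])-.022,-1)))
            return np.sum(np.clip(d,0,.004)**2)*1e6+ 1e6*len(xy)*np.sum((q.mean(0)-[.0143,0])**2)*.2
        p0=np.r_[-.0143*np.array([np.cos(yaw),np.sin(yaw)]),yaw]
        r=minimize(cost,p0,method='Nelder-Mead',options=dict(initial_simplex=p0+np.vstack([np.zeros(3),np.diag([.003,.003,.1])])))
        if best is None or r.fun<best.fun: best=r
    return np.r_[c+best.x[:2],np.degrees(best.x[2])%360],best.fun/len(xy)
E
python3 - <<'E'
from h import *
im=cv2.imread('pics/top0.png'); d=np.load('top0.npy'); C=cloud('top',d)
for (u,v) in [(152,269),(240,263),(329,284),(408,275)]:
    s=C[v-35:v+35,u-35:u+35].reshape(-1,3); s=s[np.isfinite(s[:,2])]
    tab=np.median(s[:,2]); h=s[s[:,2]>.03]; z=np.percentile(h[:,2],75)
    t=h[abs(h[:,2]-z)<.004]
    n=len(t); px=(abs(C[v,u,2]-.9)/465.7)**2*n*1e6
    print((u,v),'tab',tab.round(4),'z',z.round(4),'n',n,'area mm2',px.round(), 'ext',np.ptp(t,axis=0).round(4),fit_riser(t))
for n,(u,v) in dict(tall=(148,155),short=(384,173)).items():
    s=C[v-14:v+14,u-14:u+14].reshape(-1,3); z=np.nanmax(s[:,2]); t=s[s[:,2]>z-.006]; print(n,t.mean(0),len(t))
s=C[180,260:330]; print('plate',s[::15])
for i,(n,(x0,y0,x1,y1)) in enumerate(dict(a=(125,135,265,210),b=(270,135,410,210)).items()):
    pass
a=cv2.resize(im[145:205,140:400],(780,180),interpolation=cv2.INTER_CUBIC)
cr=[cv2.resize(im[v-25:v+25,u-25:u+25],(195,195),interpolation=cv2.INTER_CUBIC) for u,v in [(152,269),(240,263),(329,284),(408,275)]]
cv2.imwrite('pics/crop0.png',np.vstack([a,np.hstack(cr)]))
E
```

```text
(152, 269) tab 0.0028 z 0.0567 n 352 area mm2 1158.0 ext [0.029  0.045  0.0075] (array([0.43647534, 0.22922481, 1.41945803]), np.float64(0.02012854174743265))
(240, 263) tab 0.0006 z 0.0436 n 322 area mm2 1090.0 ext [0.0363 0.0439 0.0064] (array([4.51135681e-01, 7.58370125e-02, 3.35846640e+02]), np.float64(0.012634468200076823))
(329, 284) tab -0.0005 z 0.0822 n 351 area mm2 1084.0 ext [0.038  0.0426 0.0068] (array([ 4.18072325e-01, -8.23674271e-02,  3.30415005e+02]), np.float64(0.011834739784008055))
(408, 275) tab 0.0004 z 0.0693 n 350 area mm2 1118.0 ext [0.041  0.0437 0.0078] (array([ 4.35365427e-01, -2.27609202e-01,  3.19600692e+02]), np.float64(0.045887944301672305))
tall [0.6558832  0.24626139 0.08033387] 62
short [ 0.64191366 -0.20219092  0.03585558] 49
plate [[ 0.62689458  0.03948188  0.01463769]
 [ 0.62814335  0.01022119  0.0116054 ]
 [ 0.62727453 -0.01890525  0.01787384]
 [ 0.62893879 -0.04852388  0.01308235]
 [ 0.6306518  -0.07855298  0.00812908]]
```

View pics/crop0.png

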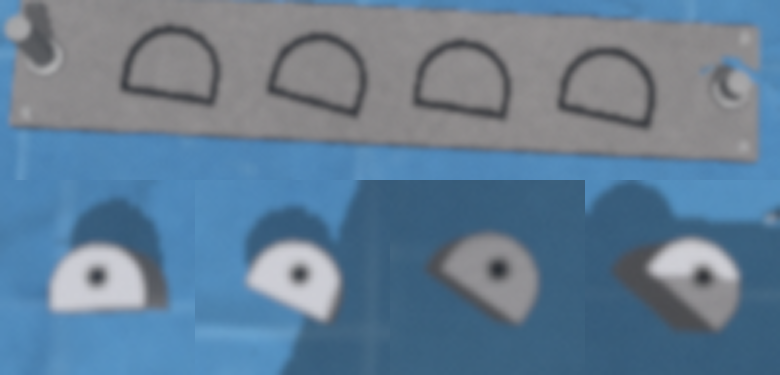

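```bash
cat >> h.py <<'E'
def at_z(c,u,v,z):
    a=world(c,u,v,.5); b=world(c,u,v,1.); return a+(b-a)*(z-a[2])/(b[2]-a[2])
def sdf(q):
    return np.maximum(-q[:,0], np.maximum(abs(q[:,1])-.022, np.where(q[:,0]>.008,np.hypot(q[:,0]-.008,q[:,1])-.022,-1)))
E
python3 - <<'E'
from h import *
from scipy.optimize import least_squares
im=cv2.imread('pics/top0.png')
cor=dict(p=((127,244),0,(50,309),(145,308),.057),r=((215,238),195,(247,285),(326,322),.044),q=((304,259),390,(440,268),(518,325),.083),t=((383,250),585,(648,270),(718,331),.070))
for n,(o,off,a,b,h) in cor.items():
    P=[at_z('top',o[0]+(x-off+.5)/3.9-.5,o[1]+(y-180+.5)/3.9-.5,h)[:2] for x,y in (a,b)]
    d=P[0]-P[1]; print(n,'mid',np.mean(P,0).round(4),'len',np.linalg.norm(d).round(4),'yaw',np.degrees(np.arctan2(-d[0],d[1])).round(1))
g=im.max(2)
for u,v in [(197,167),(246,170),(294,172),(342,174)]:
    ys,xs=np.nonzero(g[v-20:v+20,u-23:u+23]<85)
    W=np.array([at_z('top',x+u-23,y+v-20,.017)[:2] for x,y in zip(xs,ys)])
    c=W.mean(0)
    def f(p):
        R=np.array([[np.cos(p[2]),-np.sin(p[2])],[np.sin(p[2]),np.cos(p[2])]])
        return (sdf((W-p[:2])@R)-.007)*1e3
    r=least_squares(f,[c[0]-.015,c[1],-.15],x_scale=[.01,.01,.1],loss='soft_l1')
    print(len(W),r.x[:2].round(4),np.degrees(r.x[2]).round(1),'rms mm',np.sqrt(np.mean(f(r.x)**2)).round(2))
E
```

```text
p mid [0.4372 0.2283] len 0.0433 yaw 1.4
r mid [0.4527 0.0754] len 0.0409 yaw -24.1
q mid [ 0.4202 -0.0815] len 0.0428 yaw -35.4
t mid [ 0.4355 -0.2293] len 0.0419 yaw -40.8
87 [0.6384 0.1638] -8.3 rms mm 0.73
81 [0.6356 0.0693] -14.7 rms mm 0.74
72 [ 0.6328 -0.025 ] -8.6 rms mm 0.72
90 [ 0.6298 -0.1196] -11.7 rms mm 0.73
```

```bash
cat >> h.py <<'E'
from scipy.spatial.transform import Rotation as Rn
def state():
    s=bot.sense(); R=Rn.from_rotvec(s['tcp_rot']); x=R.as_matrix()[:,0]
    print('t',round(s['time'],2),'tcp',np.round(s['ee_pos'],4),'phi',np.degrees(np.arctan2(x[1],x[0])).round(2),'tilt',np.degrees(np.arccos(-R.as_matrix()[2,2])).round(2),'F',np.round(s['ft_force'],1),'w',round(s['width'],4),'q',np.round(s['qpos'],2))
    return s
def plan(*wps,step=.029,start=None):
    """wps: (x,y,z,phi deg); rows in tool units for each leg"""
    s=state(); p=np.array(s['ee_pos']); R=Rn.from_rotvec(s['tcp_rot'])
    if start: p=np.array(start[:3])
    for x,y,z,phi in wps:
        g=np.array([x,y,z]); G=Rn.from_euler('z',phi,degrees=True)*Rn.from_euler('x',180,degrees=True)
        w=(R.inv()*G).as_rotvec(degrees=True)
        n=max(1,int(np.ceil(max(np.linalg.norm(g-p)/step,np.linalg.norm(w)/5.9))))
        print('leg',n)
        for i in range(n):
            t=R.inv().apply((g-p)/n)/.03; r=w/n/6
            print('  t',t.round(2),'w',r.round(2)); R=R*Rn.from_rotvec(w/n,degrees=True)
            if i==0 and np.linalg.norm(w)<1: print('  (same x%d)'%n); break
        R=G; p=g
E
python3 - <<'E'
from h import *
plan((.42,-.35,.2,36),(.465,.0695,.15,65.9))
E
```

```text
t 0.1 tcp [ 0.1694 -0.6528  0.2301] phi 14.54 tilt 0.13 F [ 0.3  0.4 -0.8] w 0.0852 q [-1.47  0.29  1.58  0.    1.28 -0.15]
leg 14
  t [ 0.76 -0.55  0.07] w [-0.   -0.   -0.26]
  t [ 0.77 -0.53  0.07] w [-0.   -0.   -0.26]
  t [ 0.79 -0.51  0.07] w [-0.   -0.   -0.26]
  t [ 0.8  -0.49  0.07] w [-0.   -0.   -0.26]
  t [ 0.81 -0.46  0.07] w [-0.   -0.   -0.26]
  t [ 0.82 -0.44  0.07] w [-0.   -0.   -0.26]
  t [ 0.84 -0.42  0.07] w [-0.   -0.   -0.26]
  t [ 0.85 -0.4   0.07] w [-0.   -0.   -0.26]
  t [ 0.86 -0.37  0.07] w [-0.   -0.   -0.26]
  t [ 0.87 -0.35  0.07] w [-0.   -0.   -0.26]
  t [ 0.88 -0.33  0.07] w [-0.   -0.   -0.26]
  t [ 0.88 -0.3   0.07] w [-0.   -0.   -0.26]
  t [ 0.89 -0.28  0.07] w [-0.   -0.   -0.26]
  t [ 0.9  -0.26  0.07] w [-0.   -0.   -0.26]
leg 15
  t [ 0.63 -0.7   0.11] w [ 0.    0.   -0.33]
  t [ 0.65 -0.67  0.11] w [ 0.    0.   -0.33]
  t [ 0.68 -0.65  0.11] w [ 0.    0.   -0.33]
  t [ 0.7  -0.63  0.11] w [ 0.    0.   -0.33]
  t [ 0.72 -0.6   0.11] w [ 0.    0.   -0.33]
  t [ 0.74 -0.58  0.11] w [ 0.    0.   -0.33]
  t [ 0.76 -0.55  0.11] w [ 0.    0.   -0.33]
  t [ 0.78 -0.52  0.11] w [ 0.    0.   -0.33]
  t [ 0.8  -0.5   0.11] w [ 0.    0.   -0.33]
  t [ 0.81 -0.47  0.11] w [ 0.    0.   -0.33]
  t [ 0.83 -0.44  0.11] w [ 0.    0.   -0.33]
  t [ 0.84 -0.41  0.11] w [ 0.    0.   -0.33]
  t [ 0.86 -0.38  0.11] w [ 0.    0.   -0.33]
  t [ 0.87 -0.35  0.11] w [ 0.    0.   -0.33]
  t [ 0.88 -0.32  0.11] w [ 0.    0.   -0.33]
```

{"name": "drive_tool", "arguments": {
  "increments": [
    {"tx": 0.76,"ty": -0.55,"tz": 0.07,"wz": -0.26},
    {"tx": 0.77,"ty": -0.53,"tz": 0.07,"wz": -0.26},
    {"tx": 0.79,"ty": -0.51,"tz": 0.07,"wz": -0.26},
    {"tx": 0.8,"ty": -0.49,"tz": 0.07,"wz": -0.26},
    {"tx": 0.81,"ty": -0.46,"tz": 0.07,"wz": -0.26}
  ],
  "gripper": 0
}}

```text
$.increments[0]: bad value
```

{"name": "drive_tool", "arguments": {
  "increments": [
    {"tx": 0.76,"ty": -0.55,"tz": 0.07,"wx": 0,"wy": 0,"wz": -0.26},
    {"tx": 0.77,"ty": -0.53,"tz": 0.07,"wx": 0,"wy": 0,"wz": -0.26},
    {"tx": 0.79,"ty": -0.51,"tz": 0.07,"wx": 0,"wy": 0,"wz": -0.26},
    {"tx": 0.8,"ty": -0.49,"tz": 0.07,"wx": 0,"wy": 0,"wz": -0.26},
    {"tx": 0.81,"ty": -0.46,"tz": 0.07,"wx": 0,"wy": 0,"wz": -0.26}
  ],
  "gripper": 0
}}

```text
time: 0.52
ee_pos: [0.2567, -0.5433, 0.2156]
tcp_rot: [-3.078, -0.603, 0.002]
ft_force: [-0.4, -0.3, -1.2]
width: 0.0851
```

{"name": "drive_tool", "arguments": {
  "increments": [
    {"tx": 0.82,"ty": -0.44,"tz": 0.0,"wx": 0,"wy": 0,"wz": -0.26},
    {"tx": 0.84,"ty": -0.42,"tz": 0.0,"wx": 0,"wy": 0,"wz": -0.26},
    {"tx": 0.85,"ty": -0.4,"tz": 0.0,"wx": 0,"wy": 0,"wz": -0.26},
    {"tx": 0.86,"ty": -0.37,"tz": 0.0,"wx": 0,"wy": 0,"wz": -0.26},
    {"tx": 0.87,"ty": -0.35,"tz": 0.0,"wx": 0,"wy": 0,"wz": -0.26}
  ]
}}

```text
time: 0.93
ee_pos: [0.3486, -0.4269, 0.2119]
tcp_rot: [-3.02, -0.817, 0.003]
ft_force: [-0.1, -1.0, -0.5]
width: 0.0858
```

{"name": "drive_tool", "arguments": {
  "increments": [
    {"tx": 0.88,"ty": -0.33,"tz": 0.0,"wx": 0,"wy": 0,"wz": -0.26},
    {"tx": 0.88,"ty": -0.3,"tz": 0.0,"wx": 0,"wy": 0,"wz": -0.26},
    {"tx": 0.89,"ty": -0.28,"tz": 0.0,"wx": 0,"wy": 0,"wz": -0.26},
    {"tx": 0.9,"ty": -0.26,"tz": 0.0,"wx": 0,"wy": 0,"wz": -0.26},
    {"tx": 0.63,"ty": -0.7,"tz": 0.0,"wx": 0,"wy": 0,"wz": -0.33}
  ]
}}

```text
time: 1.35
ee_pos: [0.4253, -0.3045, 0.2107]
tcp_rot: [-2.947, -1.041, 0.001]
ft_force: [0.1, 0.7, -0.2]
width: 0.0851
```

{"name": "drive_tool", "arguments": {
  "increments": [
    {"tx": 0.65,"ty": -0.67,"tz": 0.1,"wx": 0,"wy": 0,"wz": -0.33},
    {"tx": 0.68,"ty": -0.65,"tz": 0.1,"wx": 0,"wy": 0,"wz": -0.33},
    {"tx": 0.7,"ty": -0.63,"tz": 0.1,"wx": 0,"wy": 0,"wz": -0.33},
    {"tx": 0.72,"ty": -0.6,"tz": 0.1,"wx": 0,"wy": 0,"wz": -0.33},
    {"tx": 0.74,"ty": -0.58,"tz": 0.1,"wx": 0,"wy": 0,"wz": -0.33}
  ]
}}

```text
time: 1.77
ee_pos: [0.4374, -0.1564, 0.1955]
tcp_rot: [-2.838, -1.303, 0.0]
ft_force: [0.6, 0.5, 0.5]
width: 0.0856
```

{"name": "drive_tool", "arguments": {
  "increments": [
    {"tx": 0.76,"ty": -0.55,"tz": 0.1,"wx": 0,"wy": 0,"wz": -0.33},
    {"tx": 0.78,"ty": -0.52,"tz": 0.1,"wx": 0,"wy": 0,"wz": -0.33},
    {"tx": 0.8,"ty": -0.5,"tz": 0.1,"wx": 0,"wy": 0,"wz": -0.33},
    {"tx": 0.81,"ty": -0.47,"tz": 0.1,"wx": 0,"wy": 0,"wz": -0.33},
    {"tx": 0.83,"ty": -0.44,"tz": 0.1,"wx": 0,"wy": 0,"wz": -0.33}
  ]
}}

```text
time: 2.18
ee_pos: [0.4462, -0.008, 0.1803]
tcp_rot: [-2.707, -1.553, 0.0]
ft_force: [0.7, -0.3, -0.1]
width: 0.0851
```

```bash
python3 -c "
from h import *
plan((.465,.0695,.10,65.9),(.465,.0695,.014,65.9))"
```

```text
t 2.18 tcp [ 0.4462 -0.008   0.1803] phi 59.67 tilt 1.19 F [ 0.7 -0.3 -0.1] w 0.0851 q [-0.25 -0.18  2.16  0.02  1.18  0.27]
leg 4
  t [ 0.63 -0.18  0.68] w [-0.04 -0.03 -0.26]
  t [ 0.64 -0.16  0.68] w [-0.04 -0.03 -0.26]
  t [ 0.64 -0.15  0.67] w [-0.04 -0.03 -0.26]
  t [ 0.65 -0.13  0.67] w [-0.04 -0.03 -0.26]
leg 3
  t [ 0.   -0.    0.96] w [0. 0. 0.]
  (same x3)
```

{"name": "drive_tool", "arguments": {
  "increments": [
    {"tx": 0.63,"ty": -0.18,"tz": 0.68,"wx": -0.04,"wy": -0.03,"wz": -0.26},
    {"tx": 0.64,"ty": -0.16,"tz": 0.68,"wx": -0.04,"wy": -0.03,"wz": -0.26},
    {"tx": 0.64,"ty": -0.15,"tz": 0.67,"wx": -0.04,"wy": -0.03,"wz": -0.26},
    {"tx": 0.65,"ty": -0.13,"tz": 0.67,"wx": -0.04,"wy": -0.03,"wz": -0.26},
    {"tx": 0,"ty": 0,"tz": 0,"wx": 0,"wy": 0,"wz": 0}
  ]
}}

```text
time: 2.6
ee_pos: [0.4644, 0.0778, 0.0971]
tcp_rot: [2.623, 1.724, 0.001]
ft_force: [-0.5, -0.6, -1.2]
width: 0.0854
```

```bash
python3 -c "
from h import *
plan((.465,.0695,.014,65.9))
im,d=bot.get_image('top');cv2.imwrite('pics/a1.png',cv2.resize(im[200:320,150:330],(720,480)))"
```

```text
t 2.6 tcp [0.4644 0.0778 0.0971] phi 66.63 tilt 0.15 F [-0.5 -0.6 -1.2] w 0.0854 q [-0.05 -0.01  2.17 -0.    0.98  0.36]
leg 3
  t [-0.08  0.04  0.92] w [0.01 0.   0.04]
  (same x3)
```

View pics/a1.png

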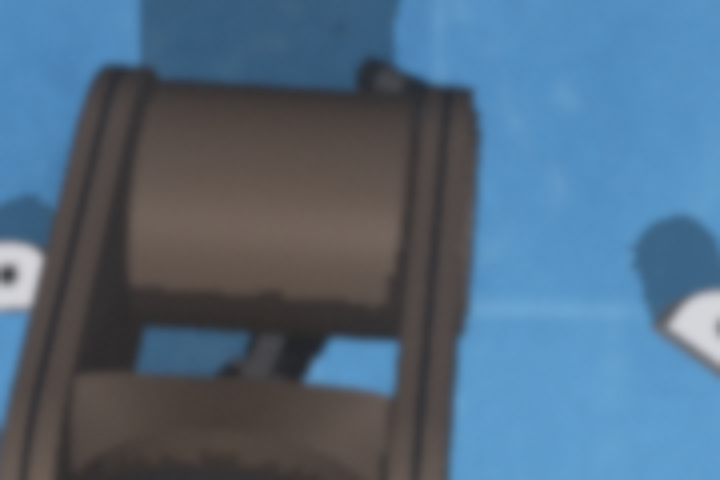

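The arm hides the riser from the top camera, so I'll use the measured pose and the side view instead. First a lateral correction, then down.

{"name": "drive_tool", "arguments": {
  "increments": [
    {"tx": -0.25,"ty": 0.1,"tz": 0,"wx": 0,"wy": 0,"wz": 0.12},
    {"tx": 0,"ty": 0,"tz": 0.9,"wx": 0,"wy": 0,"wz": 0},
    {"tx": 0,"ty": 0,"tz": 0.9,"wx": 0,"wy": 0,"wz": 0},
    {"tx": 0,"ty": 0,"tz": 0.8,"wx": 0,"wy": 0,"wz": 0},
    {"tx": 0,"ty": 0,"tz": 0,"wx": 0,"wy": 0,"wz": 0}
  ]
}}

```text
time: 3.07
ee_pos: [0.4712, 0.0629, 0.0252]
tcp_rot: [2.63, 1.693, 0.019]
ft_force: [-1.3, -0.2, -0.1]
width: 0.0852
```

```bash
python3 -c "
from h import *
plan((.465,.0695,.014,65.9))
im,d=bot.get_image('side');cv2.imwrite('pics/a2.png',cv2.resize(im[120:340,120:400],(763,600)))"
```

```text
t 3.07 tcp [0.4712 0.0629 0.0252] phi 65.55 tilt 1.05 F [-1.3 -0.2 -0.1] w 0.0852 q [-0.08  0.13  2.2  -0.01  0.8   0.35]
leg 1
  t [ 0.12 -0.29  0.37] w [ 0.17 -0.02 -0.06]
```

View pics/a2.png

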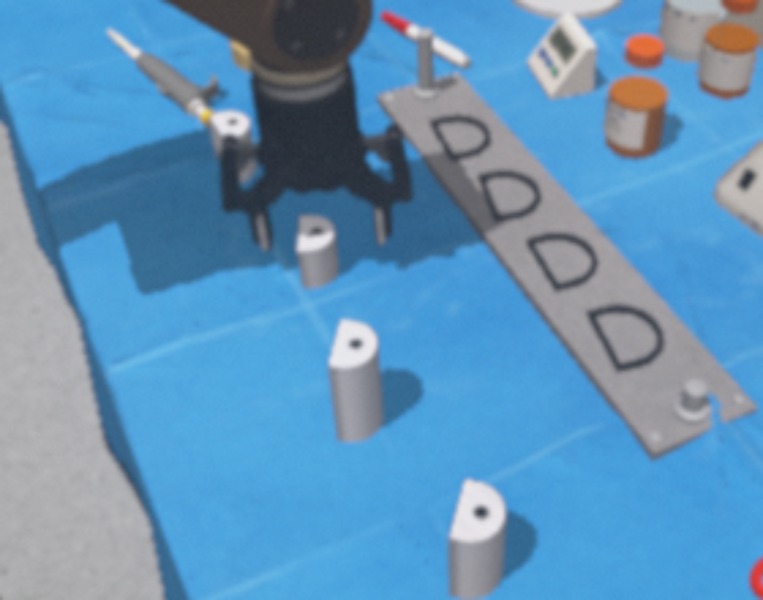

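The side view has the open fingertips at (262,235) and (382,230), either side of the riser top at (315,232). That fits the measured pose. I'll correct and go the rest of the way down.

{"name": "drive_tool", "arguments": {
  "increments": [
    {"tx": 0.12,"ty": -0.25,"tz": 0.2,"wx": 0.17,"wy": 0,"wz": -0.06},
    {"tx": 0,"ty": 0,"tz": 0,"wx": 0,"wy": 0,"wz": 0},
    {"tx": 0,"ty": 0,"tz": 0,"wx": 0,"wy": 0,"wz": 0}
  ]
}}

```text
time: 3.37
ee_pos: [0.4711, 0.0672, 0.0259]
tcp_rot: [2.635, 1.702, 0.016]
ft_force: [0.1, -0.4, 0.3]
width: 0.0853
```

```bash
python3 -c "
from h import *
plan((.465,.0695,.014,65.9))"
```

```text
t 3.37 tcp [0.4711 0.0672 0.0259] phi 65.72 tilt 0.66 F [ 0.1 -0.4  0.3] w 0.0853 q [-0.07  0.13  2.19  0.    0.81  0.35]
leg 1
  t [-0.02 -0.22  0.4 ] w [ 0.09 -0.06 -0.03]
  (same x1)
```

{"name": "drive_tool", "arguments": {
  "increments": [
    {"tx": 0,"ty": -0.2,"tz": 0.4,"wx": 0.09,"wy": -0.06,"wz": 0}
  ]
}}

```text
time: 3.45
ee_pos: [0.4693, 0.0692, 0.017]
tcp_rot: [2.635, 1.701, 0.01]
ft_force: [0.9, 0.7, -0.0]
width: 0.0853
```

{"name": "drive_tool", "arguments": {
  "increments": [
    {"tx": 0,"ty": 0,"tz": 0,"wx": 0,"wy": 0,"wz": 0}
  ]
}}

```text
time: 3.53
ee_pos: [0.4675, 0.0696, 0.0158]
tcp_rot: [2.636, 1.702, 0.006]
ft_force: [-0.5, 0.2, -0.0]
width: 0.0855
```

```bash
python3 -c "
from h import *
plan((.465,.0695,.014,65.9))"
```

```text
t 3.53 tcp [0.4675 0.0696 0.0158] phi 65.7 tilt 0.29 F [-0.5  0.2 -0. ] w 0.0855 q [-0.07  0.15  2.2  -0.    0.8   0.36]
leg 1
  t [-0.04 -0.08  0.06] w [ 0.05 -0.01 -0.03]
  (same x1)
```

{"name": "drive_tool", "arguments": {
  "increments": [
    {"tx": -0.04,"ty": -0.08,"tz": 0.05,"wx": 0.05,"wy": 0,"wz": 0},
    {"tx": 0,"ty": 0,"tz": 0,"wx": 0,"wy": 0,"wz": 0},
    {"tx": 0,"ty": 0,"tz": 0,"wx": 0,"wy": 0,"wz": 0},
    {"tx": 0,"ty": 0,"tz": 0,"wx": 0,"wy": 0,"wz": 0},
    {"tx": 0,"ty": 0,"tz": 0,"wx": 0,"wy": 0,"wz": 0}
  ],
  "gripper": 255
}}

```text
time: 3.95
ee_pos: [0.4654, 0.07, 0.0153]
tcp_rot: [-2.638, -1.706, -0.003]
ft_force: [-0.3, -0.2, -1.8]
width: 0.0289
```

{"name": "drive_tool", "arguments": {
  "increments": [
    {"tx": 0,"ty": 0,"tz": 0,"wx": 0,"wy": 0,"wz": 0},
    {"tx": 0,"ty": 0,"tz": 0,"wx": 0,"wy": 0,"wz": 0},
    {"tx": 0,"ty": 0,"tz": 0,"wx": 0,"wy": 0,"wz": 0},
    {"tx": 0,"ty": 0,"tz": 0,"wx": 0,"wy": 0,"wz": 0},
    {"tx": 0,"ty": 0,"tz": 0,"wx": 0,"wy": 0,"wz": 0}
  ]
}}

```text
time: 4.37
ee_pos: [0.4652, 0.07, 0.0152]
tcp_rot: [-2.638, -1.706, -0.003]
ft_force: [-0.2, 0.7, 0.0]
width: 0.0286
```

```bash
python3 -c "
from h import *
plan((.465,.0695,.12,65.9),(.64,-.123,.12,78.3))"
```

```text
t 4.37 tcp [0.4652 0.07   0.0152] phi 65.77 tilt 0.1 F [-0.2  0.7  0. ] w 0.0286 q [-0.07  0.14  2.2   0.    0.8   0.35]
leg 4
  t [-0.    0.   -0.87] w [ 0.   -0.   -0.01]
  (same x4)
leg 9
  t [-0.39  0.88  0.  ] w [ 0.    0.   -0.23]
  t [-0.41  0.87  0.  ] w [ 0.    0.   -0.23]
  t [-0.43  0.86  0.  ] w [ 0.    0.   -0.23]
  t [-0.45  0.85  0.  ] w [ 0.    0.   -0.23]
  t [-0.47  0.84  0.  ] w [ 0.    0.   -0.23]
  t [-0.49  0.83  0.  ] w [ 0.    0.   -0.23]
  t [-0.51  0.82  0.  ] w [ 0.    0.   -0.23]
  t [-0.53  0.81  0.  ] w [ 0.    0.   -0.23]
  t [-0.55  0.79  0.  ] w [ 0.    0.   -0.23]
```

{"name": "drive_tool", "arguments": {
  "increments": [
    {"tx": 0,"ty": 0,"tz": -0.5,"wx": 0,"wy": 0,"wz": 0},
    {"tx": 0,"ty": 0,"tz": -0.9,"wx": 0,"wy": 0,"wz": 0},
    {"tx": 0,"ty": 0,"tz": -0.9,"wx": 0,"wy": 0,"wz": 0},
    {"tx": 0,"ty": 0,"tz": -0.9,"wx": 0,"wy": 0,"wz": 0},
    {"tx": -0.2,"ty": 0.44,"tz": 0,"wx": 0,"wy": 0,"wz": -0.12}
  ]
}}

```text
time: 4.78
ee_pos: [0.4691, 0.0601, 0.1097]
tcp_rot: [-2.618, -1.719, 0.015]
ft_force: [2.0, -0.3, 0.1]
width: 0.0288
```

{"name": "drive_tool", "arguments": {
  "increments": [
    {"tx": -0.39,"ty": 0.88,"tz": 0,"wx": 0,"wy": 0,"wz": -0.23},
    {"tx": -0.41,"ty": 0.87,"tz": 0,"wx": 0,"wy": 0,"wz": -0.23},
    {"tx": -0.43,"ty": 0.86,"tz": 0,"wx": 0,"wy": 0,"wz": -0.23},
    {"tx": -0.45,"ty": 0.85,"tz": 0,"wx": 0,"wy": 0,"wz": -0.23},
    {"tx": -0.47,"ty": 0.84,"tz": 0,"wx": 0,"wy": 0,"wz": -0.23}
  ]
}}

```text
time: 5.2
ee_pos: [0.5679, -0.0463, 0.1084]
tcp_rot: [-2.498, -1.887, 0.013]
ft_force: [1.6, -0.2, -1.7]
width: 0.0288
```

{"name": "drive_tool", "arguments": {
  "increments": [
    {"tx": -0.49,"ty": 0.83,"tz": 0,"wx": 0,"wy": 0,"wz": -0.23},
    {"tx": -0.5,"ty": 0.82,"tz": 0,"wx": 0,"wy": 0,"wz": -0.23},
    {"tx": -0.3,"ty": 0.5,"tz": 0,"wx": 0,"wy": 0,"wz": -0.2},
    {"tx": -0.15,"ty": 0.25,"tz": 0,"wx": 0,"wy": 0,"wz": -0.1},
    {"tx": 0,"ty": 0,"tz": 0,"wx": 0,"wy": 0,"wz": 0}
  ]
}}

```text
time: 5.62
ee_pos: [0.6304, -0.1135, 0.1035]
tcp_rot: [-2.419, -1.984, 0.016]
ft_force: [-0.8, -0.4, -2.0]
width: 0.0288
```

```bash
python3 -c "
from h import *
plan((.6445,-.1226,.06,78.3))"
```

```text
t 5.62 tcp [ 0.6304 -0.1135  0.1035] phi 78.71 tilt 0.96 F [-0.8 -0.4 -2. ] w 0.0288 q [-0.34  0.35  1.75 -0.    1.06 -0.14]
leg 2
  t [-0.1   0.27  0.72] w [-0.08 -0.    0.03]
  t [-0.1   0.27  0.72] w [-0.08 -0.    0.03]
```

{"name": "drive_tool", "arguments": {
  "increments": [
    {"tx": -0.12,"ty": 0.27,"tz": 0.6,"wx": -0.08,"wy": 0,"wz": 0.03},
    {"tx": -0.1,"ty": 0.27,"tz": 0.6,"wx": -0.08,"wy": 0,"wz": 0.03},
    {"tx": 0,"ty": 0,"tz": 0,"wx": 0,"wy": 0,"wz": 0}
  ]
}}

```text
time: 5.87
ee_pos: [0.6435, -0.1215, 0.0661]
tcp_rot: [-2.435, -1.982, -0.001]
ft_force: [-0.4, -0.3, -3.0]
width: 0.0288
```

```bash
python3 -c "
from h import *
plan((.6445,-.1226,.045,78.3))
im,d=bot.get_image('side');cv2.imwrite('pics/a3.png',cv2.resize(im[130:330,230:430],(600,600),interpolation=2))"
```

```text
t 5.87 tcp [ 0.6435 -0.1215  0.0661] phi 78.29 tilt 0.13 F [-0.4 -0.3 -3. ] w 0.0288 q [-0.34  0.42  1.73  0.    0.99 -0.14]
leg 1
  t [-0.03  0.04  0.7 ] w [-0.01 -0.02 -0.  ]
  (same x1)
```

View pics/a3.png

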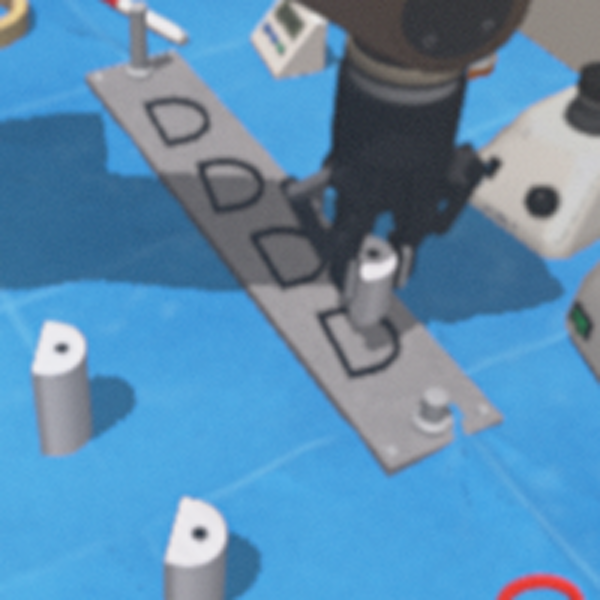

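```bash
python3 -c "
from h import *
# hole of top, and hole relative to top centre for known standing risers q,t
print('held hole',at_z('side',230+374.5/3-.5,130+254.5/3-.5,.095))
print('q hole',at_z('side',230+62/3-.5,130+349/3-.5,.083),'t hole',at_z('side',230+200/3-.5,130+534/3-.5,.070))
for n,(u,v,h) in dict(q=(304+(498.5-390)/3.9-.5,259+(268.5-180)/3.9-.5,.083),t=(383+(704-585)/3.9-.5,250+(276.5-180)/3.9-.5,.07)).items(): print('top cam hole',n,at_z('top',u,v,h))
im=cv2.imread('pics/side0.png')
g=im.max(2)
# nest outline in side camera at z .017
u0,v0=350,243
ys,xs=np.nonzero(g[v0-22:v0+22,u0-25:u0+25]<75)
W=np.array([at_z('side',x+u0-25,y+v0-22,.017)[:2] for x,y in zip(xs,ys)])
print(len(W),W.min(0),W.max(0),'centre',(W.min(0)+W.max(0))/2)
"
```

```text
held hole [ 0.64340796 -0.12073485  0.095     ]
q hole [ 0.43244948 -0.08966421  0.083     ] t hole [ 0.44715086 -0.23821712  0.07      ]
top cam hole q [ 0.4328419  -0.09012658  0.083     ]
top cam hole t [ 0.44672262 -0.23917718  0.07      ]
3 [ 0.6279947  -0.15046671] [ 0.63029707 -0.09263347] centre [ 0.62914589 -0.12155009]
```

Both cameras agree within 1 mm, and the held riser is centred within about 2 mm. Now lowering it.

{"name": "drive_tool", "arguments": {
  "increments": [
    {"tx": -0.05,"ty": 0.04,"tz": 0.5,"wx": 0,"wy": 0,"wz": 0},
    {"tx": -0.03,"ty": 0.02,"tz": 0.5,"wx": 0,"wy": 0,"wz": 0},
    {"tx": 0,"ty": 0,"tz": 0,"wx": 0,"wy": 0,"wz": 0}
  ]
}}

```text
time: 6.17
ee_pos: [0.6442, -0.1218, 0.0374]
tcp_rot: [-2.433, -1.985, -0.002]
ft_force: [0.1, -0.3, -2.6]
width: 0.0286
```

```bash
python3 -c "
from h import *
plan((.6445,-.1226,.028,78.3))"
```

```text
t 6.17 tcp [ 0.6442 -0.1218  0.0374] phi 78.42 tilt 0.12 F [ 0.1 -0.3 -2.6] w 0.0286 q [-0.34  0.46  1.74  0.    0.95 -0.14]
leg 1
  t [-0.03  0.02  0.31] w [-0.   -0.02  0.02]
  (same x1)
```

{"name": "drive_tool", "arguments": {
  "increments": [
    {"tx": -0.03,"ty": 0.02,"tz": 0.25,"wx": 0,"wy": 0,"wz": 0},
    {"tx": 0,"ty": 0,"tz": 0.1,"wx": 0,"wy": 0,"wz": 0},
    {"tx": 0,"ty": 0,"tz": 0,"wx": 0,"wy": 0,"wz": 0}
  ]
}}

```text
time: 6.42
ee_pos: [0.6448, -0.1223, 0.0272]
tcp_rot: [-2.432, -1.987, -0.002]
ft_force: [-0.2, -0.6, -0.2]
width: 0.0289
```

```bash
python3 -c "
from h import *
plan((.6445,-.1226,.028,78.3),(.6445,-.1226,.13,78.3),(.4515,.2287,.13,91.4))"
```

```text
t 6.42 tcp [ 0.6448 -0.1223  0.0272] phi 78.48 tilt 0.1 F [-0.2 -0.6 -0.2] w 0.0289 q [-0.34  0.47  1.74  0.    0.93 -0.14]
leg 1
  t [-0.01 -0.01 -0.03] w [ 0.   -0.02  0.03]
  (same x1)
leg 4
  t [ 0.    0.   -0.85] w [0. 0. 0.]
  (same x4)
leg 14
  t [ 0.73 -0.62 -0.  ] w [ 0.    0.   -0.16]
  t [ 0.74 -0.61 -0.  ] w [ 0.    0.   -0.16]
  t [ 0.75 -0.6  -0.  ] w [ 0.    0.   -0.16]
  t [ 0.76 -0.58 -0.  ] w [ 0.    0.   -0.16]
  t [ 0.76 -0.57 -0.  ] w [ 0.    0.   -0.16]
  t [ 0.77 -0.56 -0.  ] w [ 0.    0.   -0.16]
  t [ 0.78 -0.55 -0.  ] w [ 0.    0.   -0.16]
  t [ 0.79 -0.53 -0.  ] w [ 0.    0.   -0.16]
  t [ 0.8  -0.52 -0.  ] w [ 0.    0.   -0.16]
  t [ 0.81 -0.51 -0.  ] w [ 0.    0.   -0.16]
  t [ 0.82 -0.49 -0.  ] w [ 0.    0.   -0.16]
  t [ 0.82 -0.48 -0.  ] w [ 0.    0.   -0.16]
  t [ 0.83 -0.47 -0.  ] w [ 0.    0.   -0.16]
  t [ 0.84 -0.45 -0.  ] w [ 0.    0.   -0.16]
```

At home height (27.2 mm) and the weight is off. Releasing, rising and moving to riser_p.

{"name": "drive_tool", "arguments": {
  "increments": [
    {"tx": 0,"ty": 0,"tz": 0,"wx": 0,"wy": 0,"wz": 0},
    {"tx": 0,"ty": 0,"tz": 0,"wx": 0,"wy": 0,"wz": 0},
    {"tx": 0,"ty": 0,"tz": 0,"wx": 0,"wy": 0,"wz": 0},
    {"tx": 0,"ty": 0,"tz": 0,"wx": 0,"wy": 0,"wz": 0},
    {"tx": 0,"ty": 0,"tz": 0,"wx": 0,"wy": 0,"wz": 0}
  ],
  "gripper": 0
}}

```text
time: 6.83
ee_pos: [0.6466, -0.1227, 0.0295]
tcp_rot: [2.431, 1.985, 0.006]
ft_force: [-0.4, 0.5, -0.8]
width: 0.0853
```

{"name": "drive_tool", "arguments": {
  "increments": [
    {"tx": 0,"ty": 0,"tz": 0,"wx": 0,"wy": 0,"wz": 0},
    {"tx": 0,"ty": 0,"tz": -0.5,"wx": 0,"wy": 0,"wz": 0},
    {"tx": 0,"ty": 0,"tz": -1,"wx": 0,"wy": 0,"wz": 0},
    {"tx": 0,"ty": 0,"tz": -1,"wx": 0,"wy": 0,"wz": 0},
    {"tx": 0,"ty": 0,"tz": -1,"wx": 0,"wy": 0,"wz": 0}
  ]
}}

```text
time: 7.25
ee_pos: [0.6407, -0.121, 0.1309]
tcp_rot: [-2.424, -1.979, 0.008]
ft_force: [-0.0, 0.8, 0.1]
width: 0.0852
```

{"name": "drive_tool", "arguments": {
  "increments": [
    {"tx": 0.73,"ty": -0.62,"tz": 0,"wx": 0,"wy": 0,"wz": -0.16},
    {"tx": 0.74,"ty": -0.61,"tz": 0,"wx": 0,"wy": 0,"wz": -0.16},
    {"tx": 0.75,"ty": -0.6,"tz": 0,"wx": 0,"wy": 0,"wz": -0.16},
    {"tx": 0.76,"ty": -0.58,"tz": 0,"wx": 0,"wy": 0,"wz": -0.16},
    {"tx": 0.76,"ty": -0.57,"tz": 0,"wx": 0,"wy": 0,"wz": -0.16}
  ]
}}

```text
time: 7.67
ee_pos: [0.5795, 0.0009, 0.1512]
tcp_rot: [2.342, 2.072, 0.018]
ft_force: [0.2, 0.5, 0.3]
width: 0.0853
```

{"name": "drive_tool", "arguments": {
  "increments": [
    {"tx": 0.77,"ty": -0.56,"tz": 0,"wx": 0,"wy": 0,"wz": -0.16},
    {"tx": 0.78,"ty": -0.55,"tz": 0,"wx": 0,"wy": 0,"wz": -0.16},
    {"tx": 0.79,"ty": -0.53,"tz": 0,"wx": 0,"wy": 0,"wz": -0.16},
    {"tx": 0.8,"ty": -0.52,"tz": 0,"wx": 0,"wy": 0,"wz": -0.16},
    {"tx": 0.81,"ty": -0.51,"tz": 0,"wx": 0,"wy": 0,"wz": -0.16}
  ]
}}

```text
time: 8.08
ee_pos: [0.5077, 0.1313, 0.1572]
tcp_rot: [2.244, 2.165, 0.029]
ft_force: [0.3, -0.1, -0.7]
width: 0.0853
```

{"name": "drive_tool", "arguments": {
  "increments": [
    {"tx": 0.82,"ty": -0.49,"tz": 0,"wx": 0,"wy": 0,"wz": -0.16},
    {"tx": 0.82,"ty": -0.48,"tz": 0,"wx": 0,"wy": 0,"wz": -0.16},
    {"tx": 0.4,"ty": -0.23,"tz": 0,"wx": 0,"wy": 0,"wz": -0.1},
    {"tx": 0,"ty": 0,"tz": 0,"wx": 0,"wy": 0,"wz": 0}
  ]
}}

```text
time: 8.42
ee_pos: [0.4691, 0.2, 0.1614]
tcp_rot: [2.186, 2.22, 0.037]
ft_force: [-1.0, 0.8, -0.3]
width: 0.0855
```

```bash
python3 -c "
from h import *
plan((.4515,.2287,.08,91.4),(.4515,.2287,.024,91.4))
im,d=bot.get_image('side');cv2.imwrite('pics/a4.png',cv2.resize(im[130:330,230:430],(600,600),interpolation=2))"
```

```text
t 8.42 tcp [0.4691 0.2    0.1614] phi 90.9 tilt 2.0 F [-1.   0.8 -0.3] w 0.0855 q [ 0.21 -0.03  2.06 -0.01  1.08  0.2 ]
leg 4
  t [ 0.24 -0.17  0.67] w [ 0.08  0.   -0.02]
  t [ 0.24 -0.16  0.67] w [ 0.08  0.   -0.02]
  t [ 0.24 -0.15  0.68] w [ 0.08  0.   -0.02]
  t [ 0.24 -0.15  0.68] w [ 0.08  0.   -0.02]
leg 2
  t [ 0.   -0.    0.93] w [0. 0. 0.]
  (same x2)
```

View pics/a4.png

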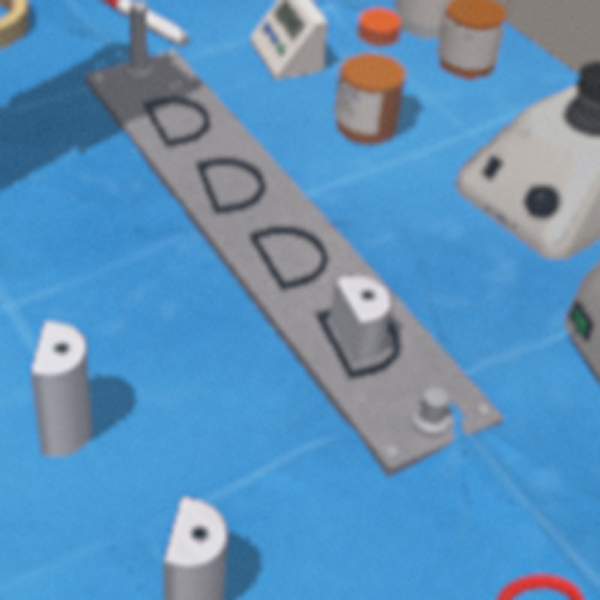

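Riser_r stands inside its rim, with its base at about (365,362). Now riser_p: grasp it with the TCP about 20 mm above its base.

{"name": "drive_tool", "arguments": {
  "increments": [
    {"tx": 0.25,"ty": -0.17,"tz": 0.6,"wx": 0.08,"wy": 0,"wz": -0.02},
    {"tx": 0.25,"ty": -0.16,"tz": 0.67,"wx": 0.08,"wy": 0,"wz": -0.02},
    {"tx": 0.24,"ty": -0.15,"tz": 0.68,"wx": 0.08,"wy": 0,"wz": -0.02},
    {"tx": 0.2,"ty": -0.1,"tz": 0.4,"wx": 0.08,"wy": 0,"wz": -0.02},
    {"tx": 0,"ty": 0,"tz": 0,"wx": 0,"wy": 0,"wz": 0}
  ]
}}

```text
time: 8.88
ee_pos: [0.4597, 0.2255, 0.095]
tcp_rot: [2.192, 2.235, 0.014]
ft_force: [0.3, 0.0, -0.3]
width: 0.0853
```

```bash
python3 -c "
from h import *
plan((.4515,.2287,.02,91.4),step=.025)"
```

```text
t 8.88 tcp [0.4597 0.2255 0.095 ] phi 91.12 tilt 0.81 F [ 0.3  0.  -0.3] w 0.0853 q [ 0.26  0.08  2.08 -0.01  0.96  0.24]
leg 4
  t [ 0.03 -0.08  0.62] w [ 0.03  0.   -0.01]
  (same x4)
```

{"name": "drive_tool", "arguments": {
  "increments": [
    {"tx": 0.05,"ty": -0.12,"tz": 0.6,"wx": 0.05,"wy": 0,"wz": 0},
    {"tx": 0.03,"ty": -0.1,"tz": 0.62,"wx": 0.03,"wy": 0,"wz": 0},
    {"tx": 0.03,"ty": -0.08,"tz": 0.62,"wx": 0.03,"wy": 0,"wz": 0},
    {"tx": 0,"ty": -0.05,"tz": 0.4,"wx": 0.03,"wy": 0,"wz": 0},
    {"tx": 0,"ty": 0,"tz": 0,"wx": 0,"wy": 0,"wz": 0}
  ]
}}

```text
time: 9.3
ee_pos: [0.4565, 0.2265, 0.0307]
tcp_rot: [2.199, 2.235, 0.009]
ft_force: [-0.3, -0.6, 1.4]
width: 0.0855
```

```bash
python3 -c "
from h import *
plan((.4515,.2287,.02,91.4),step=.025)"
```

```text
t 9.3 tcp [0.4565 0.2265 0.0307] phi 90.92 tilt 0.49 F [-0.3 -0.6  1.4] w 0.0855 q [ 0.26  0.19  2.11 -0.    0.84  0.25]
leg 1
  t [ 0.08 -0.17  0.36] w [ 0.08  0.01 -0.08]
  (same x1)
```

{"name": "drive_tool", "arguments": {
  "increments": [
    {"tx": 0.08,"ty": -0.17,"tz": 0.3,"wx": 0.05,"wy": 0,"wz": -0.08},
    {"tx": 0,"ty": -0.05,"tz": 0.05,"wx": 0.02,"wy": 0,"wz": -0.02},
    {"tx": 0,"ty": 0,"tz": 0,"wx": 0,"wy": 0,"wz": 0}
  ]
}}

```text
time: 9.55
ee_pos: [0.4522, 0.2285, 0.0217]
tcp_rot: [2.19, 2.248, 0.004]
ft_force: [0.1, 0.3, 0.3]
width: 0.0854
```

```bash
python3 -c "
from h import *
plan((.4515,.2287,.02,91.4),step=.025)"
```

```text
t 9.55 tcp [0.4522 0.2285 0.0217] phi 91.49 tilt 0.23 F [0.1 0.3 0.3] w 0.0854 q [ 0.27  0.2   2.11 -0.    0.82  0.24]
leg 1
  t [ 0.01 -0.02  0.06] w [0.04 0.   0.01]
  (same x1)
```

{"name": "drive_tool", "arguments": {
  "increments": [
    {"tx": 0,"ty": 0,"tz": 0,"wx": 0.03,"wy": 0,"wz": 0},
    {"tx": 0,"ty": 0,"tz": 0,"wx": 0,"wy": 0,"wz": 0},
    {"tx": 0,"ty": 0,"tz": 0,"wx": 0,"wy": 0,"wz": 0},
    {"tx": 0,"ty": 0,"tz": 0,"wx": 0,"wy": 0,"wz": 0},
    {"tx": 0,"ty": 0,"tz": 0,"wx": 0,"wy": 0,"wz": 0}
  ],
  "gripper": 255
}}

```text
time: 9.97
ee_pos: [0.4546, 0.2292, 0.025]
tcp_rot: [2.19, 2.248, 0.008]
ft_force: [1.9, 0.8, -1.0]
width: 0.0287
```

{"name": "drive_tool", "arguments": {
  "increments": [
    {"tx": 0,"ty": 0,"tz": 0,"wx": 0,"wy": 0,"wz": 0},
    {"tx": 0,"ty": 0,"tz": 0,"wx": 0,"wy": 0,"wz": 0},
    {"tx": 0,"ty": 0,"tz": 0,"wx": 0,"wy": 0,"wz": 0}
  ]
}}

```text
time: 10.22
ee_pos: [0.4545, 0.2292, 0.025]
tcp_rot: [2.189, 2.248, 0.008]
ft_force: [0.2, 0.4, -2.2]
width: 0.0286
```

{"name": "drive_tool", "arguments": {
  "increments": [
    {"tx": 0,"ty": 0,"tz": -0.5,"wx": 0,"wy": 0,"wz": 0},
    {"tx": 0,"ty": 0,"tz": -0.9,"wx": 0,"wy": 0,"wz": 0},
    {"tx": 0,"ty": 0,"tz": -0.9,"wx": 0,"wy": 0,"wz": 0},
    {"tx": 0,"ty": 0,"tz": -0.9,"wx": 0,"wy": 0,"wz": 0}
  ]
}}

```text
time: 10.55
ee_pos: [0.4465, 0.2269, 0.1143]
tcp_rot: [-2.187, -2.245, 0.022]
ft_force: [0.6, -1.0, -1.6]
width: 0.0287
```

```bash
python3 -c "
from h import *
plan((.6476,-.0272,.12,81.4))"
```

```text
t 10.55 tcp [0.4465 0.2269 0.1143] phi 91.5 tilt 0.9 F [ 0.6 -1.  -1.6] w 0.0287 q [ 0.27  0.04  2.08 -0.    1.03  0.24]
leg 12
  t [-0.72  0.54 -0.02] w [-0.01  0.    0.14]
  t [-0.71  0.55 -0.02] w [-0.01  0.    0.14]
  t [-0.7   0.56 -0.02] w [-0.01  0.    0.14]
  t [-0.7   0.57 -0.02] w [-0.01  0.    0.14]
  t [-0.69  0.58 -0.02] w [-0.01  0.    0.14]
  t [-0.68  0.59 -0.02] w [-0.01  0.    0.14]
  t [-0.67  0.6  -0.02] w [-0.01  0.    0.14]
  t [-0.66  0.61 -0.02] w [-0.01  0.    0.14]
  t [-0.65  0.62 -0.02] w [-0.01  0.    0.14]
  t [-0.64  0.63 -0.02] w [-0.01  0.    0.14]
  t [-0.63  0.64 -0.02] w [-0.01  0.    0.14]
  t [-0.62  0.65 -0.02] w [-0.01  0.    0.14]
```

{"name": "drive_tool", "arguments": {
  "increments": [
    {"tx": -0.72,"ty": 0.54,"tz": -0.02,"wx": 0,"wy": 0,"wz": 0.14},
    {"tx": -0.71,"ty": 0.55,"tz": -0.02,"wx": 0,"wy": 0,"wz": 0.14},
    {"tx": -0.7,"ty": 0.56,"tz": -0.02,"wx": 0,"wy": 0,"wz": 0.14},
    {"tx": -0.7,"ty": 0.57,"tz": -0.02,"wx": 0,"wy": 0,"wz": 0.14},
    {"tx": -0.69,"ty": 0.58,"tz": -0.02,"wx": 0,"wy": 0,"wz": 0.14}
  ]
}}

```text
time: 10.97
ee_pos: [0.5332, 0.1225, 0.1238]
tcp_rot: [-2.264, -2.174, 0.006]
ft_force: [0.0, 0.7, -1.7]
width: 0.0289
```

{"name": "drive_tool", "arguments": {
  "increments": [
    {"tx": -0.68,"ty": 0.59,"tz": -0.02,"wx": 0,"wy": 0,"wz": 0.14},
    {"tx": -0.67,"ty": 0.6,"tz": -0.02,"wx": 0,"wy": 0,"wz": 0.14},
    {"tx": -0.66,"ty": 0.61,"tz": -0.02,"wx": 0,"wy": 0,"wz": 0.14},
    {"tx": -0.65,"ty": 0.62,"tz": -0.02,"wx": 0,"wy": 0,"wz": 0.14},
    {"tx": -0.64,"ty": 0.63,"tz": -0.02,"wx": 0,"wy": 0,"wz": 0.14}
  ]
}}

```text
time: 11.38
ee_pos: [0.6187, 0.0116, 0.1235]
tcp_rot: [-2.344, -2.082, 0.011]
ft_force: [-0.2, 0.4, -0.9]
width: 0.0289
```

{"name": "drive_tool", "arguments": {
  "increments": [
    {"tx": -0.5,"ty": 0.5,"tz": 0,"wx": 0,"wy": 0,"wz": 0.14},
    {"tx": -0.25,"ty": 0.25,"tz": 0,"wx": 0,"wy": 0,"wz": 0.1},
    {"tx": 0,"ty": 0,"tz": 0,"wx": 0,"wy": 0,"wz": 0}
  ]
}}

```text
time: 11.63
ee_pos: [0.6408, -0.0194, 0.1216]
tcp_rot: [-2.377, -2.045, 0.013]
ft_force: [-1.5, 0.9, -1.5]
width: 0.0287
```

```bash
python3 -c "
from h import *
plan((.6476,-.0272,.07,81.4))"
```

```text
t 11.63 tcp [ 0.6408 -0.0194  0.1216] phi 81.42 tilt 0.59 F [-1.5  0.9 -1.5] w 0.0287 q [-0.19  0.32  1.74 -0.    1.09 -0.04]
leg 2
  t [-0.11  0.14  0.86] w [-0.05  0.01  0.  ]
  (same x2)
```

{"name": "drive_tool", "arguments": {
  "increments": [
    {"tx": -0.15,"ty": 0.16,"tz": 0.8,"wx": -0.05,"wy": 0,"wz": 0},
    {"tx": -0.12,"ty": 0.12,"tz": 0.8,"wx": -0.03,"wy": 0,"wz": 0},
    {"tx": 0,"ty": 0,"tz": 0.3,"wx": 0,"wy": 0,"wz": 0},
    {"tx": 0,"ty": 0,"tz": 0,"wx": 0,"wy": 0,"wz": 0}
  ]
}}

```text
time: 11.97
ee_pos: [0.6465, -0.0264, 0.0632]
tcp_rot: [-2.379, -2.05, 0.004]
ft_force: [-0.1, 0.1, -1.8]
width: 0.0296
```

```bash
python3 -c "
from h import *
plan((.6476,-.0272,.038,81.4))
im,d=bot.get_image('side');cv2.imwrite('pics/a5.png',cv2.resize(im[130:280,250:400],(600,600),interpolation=2))"
```

```text
t 11.97 tcp [ 0.6465 -0.0264  0.0632] phi 81.49 tilt 0.15 F [-0.1  0.1 -1.8] w 0.0296 q [-0.2   0.41  1.75 -0.    0.99 -0.05]
leg 1
  t [-0.02  0.04  0.84] w [-0.02  0.01  0.02]
  (same x1)
```

View pics/a5.png

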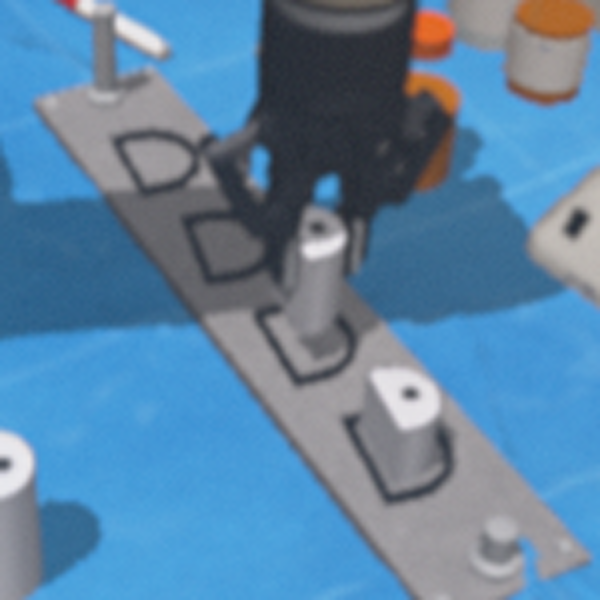

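Riser_p is held upright above its nest, with its hole at (319,229) and the nest at (305,345). Riser_r sits inside its rim. Checking the hole position before lowering.

```bash
python3 -c "
from h import *
u=250+319.5/4-.5; v=130+229.5/4-.5
for z in (.095,.099): print(at_z('side',u,v,z))
u=250+411/4-.5; v=130+394/4-.5
print('r hole',at_z('side',u,v,.056),'want .6445 -.1226')"
```

```text
[ 0.64641031 -0.02597723  0.095     ]
[ 0.64348648 -0.02994505  0.099     ]
r hole [ 0.64421784 -0.12029671  0.056     ] want .6445 -.1226
```

{"name": "drive_tool", "arguments": {
  "increments": [
    {"tx": -0.04,"ty": 0.05,"tz": 0.4,"wx": 0,"wy": 0,"wz": 0},
    {"tx": -0.02,"ty": 0.03,"tz": 0.3,"wx": 0,"wy": 0,"wz": 0},
    {"tx": 0,"ty": 0,"tz": 0,"wx": 0,"wy": 0,"wz": 0}
  ]
}}

```text
time: 12.27
ee_pos: [0.6495, -0.0265, 0.0441]
tcp_rot: [2.376, 2.053, 0.001]
ft_force: [0.3, -0.6, -1.5]
width: 0.0288
```

{"name": "drive_tool", "arguments": {
  "increments": [
    {"tx": -0.02,"ty": -0.06,"tz": 0.2,"wx": 0,"wy": 0,"wz": 0},
    {"tx": 0,"ty": 0,"tz": 0.08,"wx": 0,"wy": 0,"wz": 0},
    {"tx": 0,"ty": 0,"tz": 0,"wx": 0,"wy": 0,"wz": 0}
  ]
}}

```text
time: 12.52
ee_pos: [0.6487, -0.0265, 0.037]
tcp_rot: [2.374, 2.053, 0.003]
ft_force: [-0.5, -0.6, -1.9]
width: 0.0288
```

{"name": "drive_tool", "arguments": {
  "increments": [
    {"tx": 0,"ty": 0,"tz": 0.05,"wx": 0,"wy": 0,"wz": 0},
    {"tx": 0,"ty": 0,"tz": 0,"wx": 0,"wy": 0,"wz": 0}
  ]
}}

```text
time: 12.68
ee_pos: [0.6492, -0.0266, 0.0374]
tcp_rot: [2.373, 2.053, 0.003]
ft_force: [0.7, 0.6, -0.7]
width: 0.0285
```

{"name": "drive_tool", "arguments": {
  "increments": [
    {"tx": 0,"ty": -0.03,"tz": 0.12,"wx": 0,"wy": 0,"wz": 0},
    {"tx": 0,"ty": 0,"tz": 0.08,"wx": 0,"wy": 0,"wz": 0}
  ]
}}

```text
time: 12.85
ee_pos: [0.6505, -0.0269, 0.0368]
tcp_rot: [2.371, 2.051, 0.006]
ft_force: [-5.4, 0.9, 7.1]
width: 0.0291
```

```bash
python3 -c "
from h import *
plan((.6476,-.0272,.037,81.4))"
```

```text
t 12.85 tcp [ 0.6505 -0.0269  0.0368] phi 81.73 tilt 0.41 F [-5.4  0.9  7.1] w 0.0291 q [-0.2   0.45  1.76 -0.    0.93 -0.05]
leg 1
  t [-0.02 -0.09 -0.01] w [0.07 0.01 0.05]
  (same x1)
```

{"name": "drive_tool", "arguments": {
  "increments": [
    {"tx": 0,"ty": -0.12,"tz": -0.05,"wx": 0.05,"wy": 0,"wz": 0.05},
    {"tx": 0,"ty": 0,"tz": 0,"wx": 0,"wy": 0,"wz": 0}
  ]
}}

```text
time: 13.02
ee_pos: [0.6476, -0.0265, 0.0394]
tcp_rot: [2.379, 2.046, 0.003]
ft_force: [-0.2, 0.5, -1.3]
width: 0.0292
```

{"name": "drive_tool", "arguments": {
  "increments": [
    {"tx": 0,"ty": 0,"tz": 0,"wx": 0,"wy": 0,"wz": 0},
    {"tx": 0,"ty": 0,"tz": 0,"wx": 0,"wy": 0,"wz": 0},
    {"tx": 0,"ty": 0,"tz": 0,"wx": 0,"wy": 0,"wz": 0},
    {"tx": 0,"ty": 0,"tz": 0,"wx": 0,"wy": 0,"wz": 0},
    {"tx": 0,"ty": 0,"tz": 0,"wx": 0,"wy": 0,"wz": 0}
  ],
  "gripper": 0
}}

```text
time: 13.43
ee_pos: [0.6479, -0.0267, 0.039]
tcp_rot: [2.378, 2.045, 0.005]
ft_force: [-0.3, 0.4, 0.7]
width: 0.085
```

{"name": "drive_tool", "arguments": {
  "increments": [
    {"tx": 0,"ty": 0,"tz": 0,"wx": 0,"wy": 0,"wz": 0},
    {"tx": 0,"ty": 0,"tz": -0.5,"wx": 0,"wy": 0,"wz": 0},
    {"tx": 0,"ty": 0,"tz": -1,"wx": 0,"wy": 0,"wz": 0},
    {"tx": 0,"ty": 0,"tz": -1,"wx": 0,"wy": 0,"wz": 0},
    {"tx": 0,"ty": 0,"tz": -0.7,"wx": 0,"wy": 0,"wz": 0}
  ]
}}

```text
time: 13.85
ee_pos: [0.6426, -0.0257, 0.1322]
tcp_rot: [-2.377, -2.043, 0.011]
ft_force: [0.1, 0.3, 0.1]
width: 0.0853
```

```bash
python3 -c "
from h import *
plan((.4469,-.2383,.14,49.4))"
```

```text
t 13.85 tcp [ 0.6426 -0.0257  0.1322] phi 81.36 tilt 0.57 F [0.1 0.3 0.1] w 0.0853 q [-0.2   0.32  1.73 -0.    1.11 -0.05]
leg 10
  t [-0.8  -0.54 -0.02] w [-0.01  0.    0.53]
  t [-0.83 -0.49 -0.02] w [-0.01  0.    0.53]
  t [-0.85 -0.45 -0.02] w [-0.01  0.    0.53]
  t [-0.88 -0.4  -0.02] w [-0.01  0.    0.53]
  t [-0.9  -0.35 -0.02] w [-0.01  0.    0.53]
  t [-0.92 -0.3  -0.02] w [-0.01  0.    0.53]
  t [-0.93 -0.25 -0.02] w [-0.01  0.    0.53]
  t [-0.94 -0.19 -0.02] w [-0.01  0.    0.53]
  t [-0.95 -0.14 -0.03] w [-0.01  0.    0.53]
  t [-0.96 -0.09 -0.03] w [-0.01  0.    0.53]
```

{"name": "drive_tool", "arguments": {
  "increments": [
    {"tx": -0.8,"ty": -0.54,"tz": 0,"wx": 0,"wy": 0,"wz": 0.53},
    {"tx": -0.83,"ty": -0.49,"tz": 0,"wx": 0,"wy": 0,"wz": 0.53},
    {"tx": -0.85,"ty": -0.45,"tz": 0,"wx": 0,"wy": 0,"wz": 0.53},
    {"tx": -0.88,"ty": -0.4,"tz": 0,"wx": 0,"wy": 0,"wz": 0.53},
    {"tx": -0.9,"ty": -0.35,"tz": 0,"wx": 0,"wy": 0,"wz": 0.53}
  ]
}}

```text
time: 14.27
ee_pos: [0.551, -0.133, 0.1494]
tcp_rot: [2.634, 1.688, 0.017]
ft_force: [0.5, 0.4, 0.3]
width: 0.0854
```

{"name": "drive_tool", "arguments": {
  "increments": [
    {"tx": -0.92,"ty": -0.3,"tz": 0,"wx": 0,"wy": 0,"wz": 0.53},
    {"tx": -0.93,"ty": -0.25,"tz": 0,"wx": 0,"wy": 0,"wz": 0.53},
    {"tx": -0.9,"ty": -0.19,"tz": 0,"wx": 0,"wy": 0,"wz": 0.53},
    {"tx": -0.45,"ty": -0.08,"tz": 0,"wx": 0,"wy": 0,"wz": 0.4},
    {"tx": 0,"ty": 0,"tz": 0,"wx": 0,"wy": 0,"wz": 0}
  ]
}}

```text
time: 14.68
ee_pos: [0.478, -0.2119, 0.1559]
tcp_rot: [2.8, 1.379, 0.024]
ft_force: [1.1, -0.3, -0.7]
width: 0.0856
```

```bash
python3 -c "
from h import *
plan((.4469,-.2383,.1,49.4),(.4469,-.2383,.028,49.4))
im,d=bot.get_image('top');cv2.imwrite('pics/a6.png',cv2.resize(im[140:210,130:410],(800,200),interpolation=2))"
```

```text
t 14.68 tcp [ 0.478  -0.2119  0.1559] phi 52.45 tilt 1.47 F [ 1.1 -0.3 -0.7] w 0.0856 q [-0.61  0.01  2.03  0.    1.07  0.04]
leg 3
  t [-0.45 -0.11  0.62] w [ 0.08 -0.02  0.17]
  t [-0.45 -0.1   0.62] w [ 0.08 -0.02  0.17]
  t [-0.45 -0.08  0.62] w [ 0.08 -0.02  0.17]
leg 3
  t [ 0.  -0.   0.8] w [0. 0. 0.]
  (same x3)
```

{"name": "drive_tool", "arguments": {
  "increments": [
    {"tx": -0.47,"ty": -0.11,"tz": 0.55,"wx": 0.08,"wy": -0.02,"wz": 0.17},
    {"tx": -0.47,"ty": -0.11,"tz": 0.6,"wx": 0.08,"wy": -0.02,"wz": 0.17},
    {"tx": -0.4,"ty": -0.1,"tz": 0.4,"wx": 0.08,"wy": -0.02,"wz": 0.17},
    {"tx": 0,"ty": 0,"tz": 0,"wx": 0,"wy": 0,"wz": 0}
  ]
}}

```text
time: 15.07
ee_pos: [0.4506, -0.2376, 0.1129]
tcp_rot: [2.844, 1.318, 0.009]
ft_force: [-0.7, 0.2, -1.2]
width: 0.0854
```

```bash
python3 -c "
from h import *
plan((.4469,-.2383,.028,49.4),step=.025)"
```

```text
t 15.07 tcp [ 0.4506 -0.2376  0.1129] phi 49.72 tilt 0.52 F [-0.7  0.2 -1.2] w 0.0854 q [-0.69  0.05  2.08  0.    1.    0.02]
leg 4
  t [-0.03 -0.03  0.71] w [ 0.02 -0.01  0.01]
  (same x4)
```

View pics/a6.png

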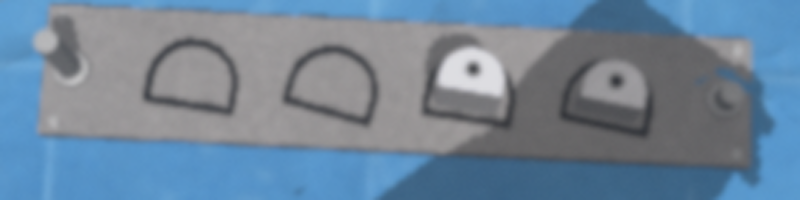

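Both placed risers sit within their rims, p at (470,85) and r at (612,85). Now down onto riser_t.

{"name": "drive_tool", "arguments": {
  "increments": [
    {"tx": -0.05,"ty": -0.08,"tz": 0.6,"wx": 0.04,"wy": 0,"wz": 0.02},
    {"tx": -0.03,"ty": -0.06,"tz": 0.71,"wx": 0.03,"wy": 0,"wz": 0.02},
    {"tx": 0,"ty": -0.06,"tz": 0.71,"wx": 0.03,"wy": 0,"wz": 0},
    {"tx": 0,"ty": -0.05,"tz": 0.5,"wx": 0.03,"wy": 0,"wz": 0},
    {"tx": 0,"ty": 0,"tz": 0,"wx": 0,"wy": 0,"wz": 0}
  ]
}}

```text
time: 15.48
ee_pos: [0.4493, -0.2342, 0.0391]
tcp_rot: [2.85, 1.321, 0.009]
ft_force: [-0.7, 0.1, 0.4]
width: 0.0857
```

```bash
python3 -c "
from h import *
plan((.4469,-.2383,.028,49.4),step=.025)"
```

```text
t 15.48 tcp [ 0.4493 -0.2342  0.0391] phi 49.75 tilt 0.32 F [-0.7  0.1  0.4] w 0.0857 q [-0.68  0.17  2.11  0.01  0.86  0.01]
leg 1
  t [-0.16  0.02  0.37] w [ 0.03 -0.05  0.06]
  (same x1)
```

{"name": "drive_tool", "arguments": {
  "increments": [
    {"tx": -0.16,"ty": 0,"tz": 0.3,"wx": 0.02,"wy": -0.05,"wz": 0.06},
    {"tx": -0.03,"ty": 0,"tz": 0.08,"wx": 0,"wy": 0,"wz": 0},
    {"tx": 0,"ty": 0,"tz": 0,"wx": 0,"wy": 0,"wz": 0}
  ]
}}

```text
time: 15.73
ee_pos: [0.448, -0.2387, 0.029]
tcp_rot: [2.85, 1.315, 0.002]
ft_force: [0.0, 0.8, 0.1]
width: 0.0855
```

```bash
python3 -c "
from h import *
plan((.4469,-.2383,.028,49.4),step=.025)"
```

```text
t 15.73 tcp [ 0.448  -0.2387  0.029 ] phi 49.53 tilt 0.2 F [0.  0.8 0.1] w 0.0855 q [-0.69  0.19  2.11 -0.    0.84  0.02]
leg 1
  t [-0.01 -0.04  0.03] w [0.03 0.   0.02]
  (same x1)
```

{"name": "drive_tool", "arguments": {
  "increments": [
    {"tx": 0,"ty": -0.03,"tz": 0.03,"wx": 0.03,"wy": 0,"wz": 0},
    {"tx": 0,"ty": 0,"tz": 0,"wx": 0,"wy": 0,"wz": 0},
    {"tx": 0,"ty": 0,"tz": 0,"wx": 0,"wy": 0,"wz": 0},
    {"tx": 0,"ty": 0,"tz": 0,"wx": 0,"wy": 0,"wz": 0},
    {"tx": 0,"ty": 0,"tz": 0,"wx": 0,"wy": 0,"wz": 0}
  ],
  "gripper": 255
}}

```text
time: 16.15
ee_pos: [0.4497, -0.2398, 0.0317]
tcp_rot: [2.847, 1.314, 0.004]
ft_force: [0.5, 0.8, -1.3]
width: 0.0293
```

{"name": "drive_tool", "arguments": {
  "increments": [
    {"tx": 0,"ty": 0,"tz": 0,"wx": 0,"wy": 0,"wz": 0},
    {"tx": 0,"ty": 0,"tz": 0,"wx": 0,"wy": 0,"wz": 0},
    {"tx": 0,"ty": 0,"tz": 0,"wx": 0,"wy": 0,"wz": 0}
  ]
}}

```text
time: 16.4
ee_pos: [0.4495, -0.2397, 0.0317]
tcp_rot: [2.847, 1.314, 0.004]
ft_force: [-1.1, -0.2, -1.9]
width: 0.0292
```

{"name": "drive_tool", "arguments": {
  "increments": [
    {"tx": 0,"ty": 0,"tz": -0.5,"wx": 0,"wy": 0,"wz": 0},
    {"tx": 0,"ty": 0,"tz": -0.9,"wx": 0,"wy": 0,"wz": 0},
    {"tx": 0,"ty": 0,"tz": -0.9,"wx": 0,"wy": 0,"wz": 0},
    {"tx": 0,"ty": 0,"tz": -0.9,"wx": 0,"wy": 0,"wz": 0}
  ]
}}

```text
time: 16.73
ee_pos: [0.4431, -0.2347, 0.1212]
tcp_rot: [-2.84, -1.31, 0.011]
ft_force: [-0.2, -0.7, -2.3]
width: 0.0286
```

```bash
python3 -c "
from h import *
plan((.6501,.0655,.135,75.3))"
```

```text
t 16.73 tcp [ 0.4431 -0.2347  0.1212] phi 49.51 tilt 0.88 F [-0.2 -0.7 -2.3] w 0.0286 q [-0.69  0.03  2.08 -0.    1.05  0.02]
leg 13
  t [ 0.93 -0.1  -0.03] w [-0.01 -0.   -0.33]
  t [ 0.93 -0.06 -0.03] w [-0.01 -0.   -0.33]
  t [ 0.93 -0.03 -0.03] w [-0.01 -0.   -0.33]
  t [ 0.94  0.   -0.03] w [-0.01 -0.   -0.33]
  t [ 0.93  0.03 -0.04] w [-0.01 -0.   -0.33]
  t [ 0.93  0.07 -0.04] w [-0.01 -0.   -0.33]
  t [ 0.93  0.1  -0.04] w [-0.01 -0.   -0.33]
  t [ 0.93  0.13 -0.04] w [-0.01 -0.   -0.33]
  t [ 0.92  0.16 -0.04] w [-0.01 -0.   -0.33]
  t [ 0.91  0.19 -0.04] w [-0.01 -0.   -0.33]
  t [ 0.91  0.23 -0.04] w [-0.01 -0.   -0.33]
  t [ 0.9   0.26 -0.04] w [-0.01 -0.   -0.33]
  t [ 0.89  0.29 -0.04] w [-0.01 -0.   -0.33]
```

{"name": "drive_tool", "arguments": {
  "increments": [
    {"tx": 0.93,"ty": -0.1,"tz": -0.05,"wx": 0,"wy": 0,"wz": -0.33},
    {"tx": 0.93,"ty": -0.06,"tz": -0.05,"wx": 0,"wy": 0,"wz": -0.33},
    {"tx": 0.93,"ty": -0.03,"tz": -0.05,"wx": 0,"wy": 0,"wz": -0.33},
    {"tx": 0.94,"ty": 0,"tz": -0.05,"wx": 0,"wy": 0,"wz": -0.33},
    {"tx": 0.93,"ty": 0.03,"tz": -0.05,"wx": 0,"wy": 0,"wz": -0.33}
  ]
}}

```text
time: 17.15
ee_pos: [0.5265, -0.1222, 0.1367]
tcp_rot: [-2.73, -1.553, 0.002]
ft_force: [0.4, -0.1, -1.2]
width: 0.0291
```

{"name": "drive_tool", "arguments": {
  "increments": [
    {"tx": 0.93,"ty": 0.07,"tz": -0.04,"wx": 0,"wy": 0,"wz": -0.33},
    {"tx": 0.93,"ty": 0.1,"tz": -0.04,"wx": 0,"wy": 0,"wz": -0.33},
    {"tx": 0.93,"ty": 0.13,"tz": -0.04,"wx": 0,"wy": 0,"wz": -0.33},
    {"tx": 0.92,"ty": 0.16,"tz": -0.04,"wx": 0,"wy": 0,"wz": -0.33},
    {"tx": 0.91,"ty": 0.19,"tz": -0.04,"wx": 0,"wy": 0,"wz": -0.33}
  ]
}}

```text
time: 17.57
ee_pos: [0.6075, -0.0, 0.1407]
tcp_rot: [-2.576, -1.793, 0.006]
ft_force: [0.4, -0.8, -1.0]
width: 0.0291
```

{"name": "drive_tool", "arguments": {
  "increments": [
    {"tx": 0.9,"ty": 0.23,"tz": 0,"wx": 0,"wy": 0,"wz": -0.33},
    {"tx": 0.6,"ty": 0.2,"tz": 0,"wx": 0,"wy": 0,"wz": -0.3},
    {"tx": 0.3,"ty": 0.1,"tz": 0,"wx": 0,"wy": 0,"wz": -0.2},
    {"tx": 0,"ty": 0,"tz": 0,"wx": 0,"wy": 0,"wz": 0}
  ]
}}

```text
time: 17.9
ee_pos: [0.6421, 0.0534, 0.1384]
tcp_rot: [-2.483, -1.915, 0.007]
ft_force: [-0.7, -0.5, -1.1]
width: 0.0291
```

```bash
python3 -c "
from h import *
plan((.6501,.0655,.07,75.3))"
```

```text
t 17.9 tcp [0.6421 0.0534 0.1384] phi 75.29 tilt 0.41 F [-0.7 -0.5 -1.1] w 0.0291 q [-0.07  0.31  1.72  0.    1.11  0.18]
leg 3
  t [0.15 0.06 0.76] w [-0.02 -0.   -0.  ]
  (same x3)
```

{"name": "drive_tool", "arguments": {
  "increments": [
    {"tx": 0.17,"ty": 0.08,"tz": 0.7,"wx": -0.02,"wy": 0,"wz": 0},
    {"tx": 0.15,"ty": 0.06,"tz": 0.76,"wx": -0.02,"wy": 0,"wz": 0},
    {"tx": 0.12,"ty": 0.05,"tz": 0.6,"wx": -0.02,"wy": 0,"wz": 0},
    {"tx": 0,"ty": 0,"tz": 0,"wx": 0,"wy": 0,"wz": 0}
  ]
}}

```text
time: 18.23
ee_pos: [0.6502, 0.0624, 0.0754]
tcp_rot: [2.489, 1.915, -0.002]
ft_force: [-0.5, -0.1, -2.5]
width: 0.029
```

```bash
python3 -c "
from h import *
plan((.6501,.0655,.045,75.3))
im,d=bot.get_image('side');cv2.imwrite('pics/a7.png',cv2.resize(im[110:260,230:380],(600,600),interpolation=2))"
```

```text
t 18.23 tcp [0.6502 0.0624 0.0754] phi 75.15 tilt 0.1 F [-0.5 -0.1 -2.5] w 0.029 q [-0.06  0.4   1.73 -0.    1.01  0.2 ]
leg 2
  t [ 0.05 -0.02  0.51] w [ 0.    0.01 -0.01]
  (same x2)
```

View pics/a7.png

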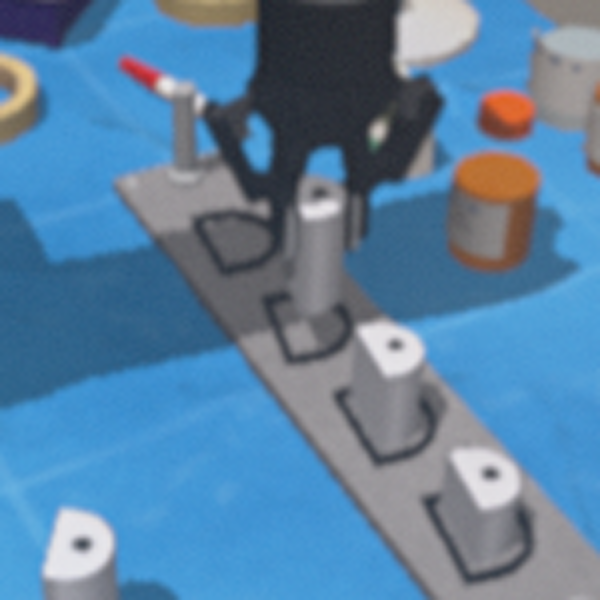

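Riser_t is upright above its nest, with its hole at (320,192). Risers p and r are seated inside their rims, bases near (390,440) and (485,560). Lowering t.

{"name": "drive_tool", "arguments": {
  "increments": [
    {"tx": 0.07,"ty": -0.02,"tz": 0.5,"wx": 0,"wy": 0,"wz": 0},
    {"tx": 0.05,"ty": -0.02,"tz": 0.4,"wx": 0,"wy": 0,"wz": 0},
    {"tx": 0,"ty": 0,"tz": 0,"wx": 0,"wy": 0,"wz": 0}
  ]
}}

```text
time: 18.53
ee_pos: [0.6517, 0.0636, 0.0512]
tcp_rot: [2.488, 1.908, 0.004]
ft_force: [-0.5, -0.5, -1.3]
width: 0.0289
```

```bash
python3 -c "
from h import *
u=230+320.5/4-.5; v=110+192.5/4-.5
print('t hole',at_z('side',u,v,.0754-.030+.07))
plan((.6501,.0655,.043,75.3))"
```

```text
t hole [0.64889865 0.06175681 0.1154    ]
t 18.53 tcp [0.6517 0.0636 0.0512] phi 74.98 tilt 0.36 F [-0.5 -0.5 -1.3] w 0.0289 q [-0.06  0.43  1.74 -0.    0.96  0.21]
leg 1
  t [ 0.05 -0.07  0.27] w [ 0.06  0.01 -0.05]
  (same x1)
```

{"name": "drive_tool", "arguments": {
  "increments": [
    {"tx": 0.07,"ty": -0.1,"tz": 0.15,"wx": 0.05,"wy": 0,"wz": -0.05},
    {"tx": 0.03,"ty": -0.03,"tz": 0.1,"wx": 0,"wy": 0,"wz": 0},
    {"tx": 0,"ty": 0,"tz": 0,"wx": 0,"wy": 0,"wz": 0}
  ]
}}

```text
time: 18.78
ee_pos: [0.6489, 0.067, 0.0437]
tcp_rot: [2.487, 1.917, -0.0]
ft_force: [0.3, 0.1, -1.1]
width: 0.0289
```

{"name": "drive_tool", "arguments": {
  "increments": [
    {"tx": 0.02,"ty": -0.03,"tz": 0.1,"wx": 0,"wy": 0,"wz": 0},
    {"tx": 0,"ty": 0,"tz": 0.05,"wx": 0,"wy": 0,"wz": 0}
  ]
}}

```text
time: 18.95
ee_pos: [0.6501, 0.0671, 0.0439]
tcp_rot: [2.483, 1.916, 0.001]
ft_force: [0.0, -0.5, -1.4]
width: 0.029
```

```bash
python3 -c "
from h import *
plan((.6501,.0655,.043,75.3))"
```

```text
t 18.95 tcp [0.6501 0.0671 0.0439] phi 75.32 tilt 0.32 F [ 0.  -0.5 -1.4] w 0.029 q [-0.05  0.44  1.74 -0.    0.95  0.21]
leg 1
  t [-0.05  0.01  0.03] w [0.05 0.03 0.  ]
  (same x1)
```

{"name": "drive_tool", "arguments": {
  "increments": [
    {"tx": 0,"ty": 0,"tz": 0,"wx": 0,"wy": 0,"wz": 0},
    {"tx": 0,"ty": 0,"tz": 0,"wx": 0,"wy": 0,"wz": 0},
    {"tx": 0,"ty": 0,"tz": 0,"wx": 0,"wy": 0,"wz": 0},
    {"tx": 0,"ty": 0,"tz": 0,"wx": 0,"wy": 0,"wz": 0},
    {"tx": 0,"ty": 0,"tz": 0,"wx": 0,"wy": 0,"wz": 0}
  ],
  "gripper": 0
}}

```text
time: 19.37
ee_pos: [0.6525, 0.0673, 0.0468]
tcp_rot: [2.479, 1.914, 0.009]
ft_force: [-0.5, 0.3, 0.1]
width: 0.0849
```

{"name": "drive_tool", "arguments": {
  "increments": [
    {"tx": 0,"ty": 0,"tz": 0,"wx": 0,"wy": 0,"wz": 0},
    {"tx": 0,"ty": 0,"tz": -0.5,"wx": 0,"wy": 0,"wz": 0},
    {"tx": 0,"ty": 0,"tz": -1,"wx": 0,"wy": 0,"wz": 0},
    {"tx": 0,"ty": 0,"tz": -1,"wx": 0,"wy": 0,"wz": 0},
    {"tx": 0,"ty": 0,"tz": -0.9,"wx": 0,"wy": 0,"wz": 0}
  ]
}}

```text
time: 19.78
ee_pos: [0.6456, 0.068, 0.1444]
tcp_rot: [-2.485, -1.918, 0.014]
ft_force: [0.6, -0.1, -0.2]
width: 0.0853
```

```bash
python3 -c "
from h import *
plan((.4327,-.0899,.15,57))"
```

```text
t 19.78 tcp [0.6456 0.068  0.1444] phi 75.32 tilt 0.53 F [ 0.6 -0.1 -0.2] w 0.0853 q [-0.05  0.31  1.71 -0.    1.13  0.21]
leg 10
  t [-0.69 -0.55 -0.01] w [-0.01  0.01  0.31]
  t [-0.71 -0.53 -0.01] w [-0.01  0.01  0.31]
  t [-0.72 -0.51 -0.01] w [-0.01  0.01  0.31]
  t [-0.74 -0.48 -0.01] w [-0.01  0.01  0.31]
  t [-0.75 -0.46 -0.01] w [-0.01  0.01  0.31]
  t [-0.77 -0.44 -0.01] w [-0.01  0.01  0.31]
  t [-0.78 -0.41 -0.02] w [-0.01  0.01  0.31]
  t [-0.79 -0.39 -0.02] w [-0.01  0.01  0.31]
  t [-0.81 -0.36 -0.02] w [-0.01  0.01  0.31]
  t [-0.82 -0.33 -0.02] w [-0.01  0.01  0.31]
```

{"name": "drive_tool", "arguments": {
  "increments": [
    {"tx": -0.69,"ty": -0.55,"tz": 0,"wx": 0,"wy": 0,"wz": 0.31},
    {"tx": -0.71,"ty": -0.53,"tz": 0,"wx": 0,"wy": 0,"wz": 0.31},
    {"tx": -0.72,"ty": -0.51,"tz": 0,"wx": 0,"wy": 0,"wz": 0.31},
    {"tx": -0.74,"ty": -0.48,"tz": 0,"wx": 0,"wy": 0,"wz": 0.31},
    {"tx": -0.75,"ty": -0.46,"tz": 0,"wx": 0,"wy": 0,"wz": 0.31}
  ]
}}

```text
time: 20.2
ee_pos: [0.546, -0.0112, 0.1622]
tcp_rot: [2.622, 1.702, 0.022]
ft_force: [0.3, -0.2, 0.4]
width: 0.0849
```

{"name": "drive_tool", "arguments": {
  "increments": [
    {"tx": -0.77,"ty": -0.44,"tz": 0.05,"wx": 0,"wy": 0,"wz": 0.31},
    {"tx": -0.78,"ty": -0.41,"tz": 0.05,"wx": 0,"wy": 0,"wz": 0.31},
    {"tx": -0.79,"ty": -0.39,"tz": 0.05,"wx": 0,"wy": 0,"wz": 0.31},
    {"tx": -0.5,"ty": -0.25,"tz": 0,"wx": 0,"wy": 0,"wz": 0.31},
    {"tx": 0,"ty": 0,"tz": 0,"wx": 0,"wy": 0,"wz": 0}
  ]
}}

```text
time: 20.62
ee_pos: [0.4622, -0.0711, 0.1619]
tcp_rot: [2.73, 1.513, 0.029]
ft_force: [-0.4, 0.2, -0.4]
width: 0.0853
```

```bash
python3 -c "
from h import *
plan((.4327,-.0899,.12,57),(.4327,-.0899,.04,57))
im,d=bot.get_image('top');cv2.imwrite('pics/a8.png',cv2.resize(im[140:210,130:410],(800,200),interpolation=2))"
```

```text
t 20.62 tcp [ 0.4622 -0.0711  0.1619] phi 58.01 tilt 1.57 F [-0.4  0.2 -0.4] w 0.0853 q [-0.37 -0.13  2.15  0.    1.09  0.19]
leg 2
  t [-0.53 -0.27  0.69] w [ 0.13 -0.03  0.08]
  t [-0.53 -0.26  0.69] w [ 0.13 -0.03  0.08]
leg 3
  t [-0.   -0.    0.89] w [0. 0. 0.]
  (same x3)
```

View pics/a8.png

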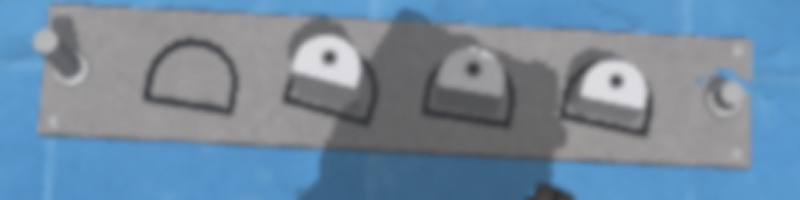

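Riser_t is in its nest with its hole at (328,58), so three are seated. Now riser_q.

{"name": "drive_tool", "arguments": {
  "increments": [
    {"tx": -0.5,"ty": -0.27,"tz": 0.4,"wx": 0.12,"wy": -0.03,"wz": 0.08},
    {"tx": -0.5,"ty": -0.26,"tz": 0.5,"wx": 0.12,"wy": -0.03,"wz": 0.08},
    {"tx": -0.1,"ty": -0.1,"tz": 0.2,"wx": 0.05,"wy": 0,"wz": 0},
    {"tx": 0,"ty": 0,"tz": 0,"wx": 0,"wy": 0,"wz": 0}
  ]
}}

```text
time: 21.0
ee_pos: [0.4345, -0.0889, 0.1326]
tcp_rot: [2.754, 1.504, 0.012]
ft_force: [0.3, 0.2, 0.0]
width: 0.0855
```

```bash
python3 -c "
from h import *
plan((.4327,-.0899,.04,57),step=.025)"
```

```text
t 21.0 tcp [ 0.4345 -0.0889  0.1326] phi 57.29 tilt 0.47 F [0.3 0.2 0. ] w 0.0855 q [-0.43 -0.14  2.22  0.    1.05  0.13]
leg 4
  t [-0.02 -0.01  0.77] w [ 0.02 -0.01  0.01]
  (same x4)
```

{"name": "drive_tool", "arguments": {
  "increments": [
    {"tx": -0.03,"ty": -0.06,"tz": 0.6,"wx": 0.03,"wy": 0,"wz": 0},
    {"tx": -0.02,"ty": -0.06,"tz": 0.75,"wx": 0.03,"wy": 0,"wz": 0},
    {"tx": 0,"ty": -0.06,"tz": 0.75,"wx": 0.03,"wy": 0,"wz": 0},
    {"tx": 0,"ty": -0.05,"tz": 0.6,"wx": 0.03,"wy": 0,"wz": 0},
    {"tx": 0,"ty": 0,"tz": 0,"wx": 0,"wy": 0,"wz": 0}
  ]
}}

```text
time: 21.42
ee_pos: [0.4378, -0.0856, 0.0552]
tcp_rot: [2.752, 1.512, 0.019]
ft_force: [-0.3, 0.9, 0.6]
width: 0.0852
```

```bash
python3 -c "
from h import *
plan((.4327,-.0899,.04,57),step=.025)"
```

```text
t 21.42 tcp [ 0.4378 -0.0856  0.0552] phi 57.57 tilt 0.7 F [-0.3  0.9  0.6] w 0.0852 q [-0.43  0.    2.25  0.01  0.88  0.13]
leg 1
  t [-0.22 -0.07  0.5 ] w [ 0.07 -0.09  0.1 ]
  (same x1)
```

{"name": "drive_tool", "arguments": {
  "increments": [
    {"tx": -0.22,"ty": -0.1,"tz": 0.4,"wx": 0.06,"wy": -0.08,"wz": 0.1},
    {"tx": -0.03,"ty": -0.03,"tz": 0.12,"wx": 0.02,"wy": 0,"wz": 0},
    {"tx": 0,"ty": 0,"tz": 0,"wx": 0,"wy": 0,"wz": 0}
  ]
}}

```text
time: 21.67
ee_pos: [0.4336, -0.0899, 0.0407]
tcp_rot: [2.759, 1.5, 0.004]
ft_force: [-0.9, -0.3, -0.1]
width: 0.0852
```

```bash
python3 -c "
from h import *
plan((.4327,-.0899,.04,57),step=.025)"
```

```text
t 21.67 tcp [ 0.4336 -0.0899  0.0407] phi 57.08 tilt 0.16 F [-0.9 -0.3 -0.1] w 0.0852 q [-0.43  0.03  2.26  0.    0.85  0.14]
leg 1
  t [-0.02 -0.03  0.02] w [ 0.02 -0.01  0.01]
  (same x1)
```

{"name": "drive_tool", "arguments": {
  "increments": [
    {"tx": 0,"ty": -0.03,"tz": 0.03,"wx": 0.02,"wy": 0,"wz": 0},
    {"tx": 0,"ty": 0,"tz": 0,"wx": 0,"wy": 0,"wz": 0},
    {"tx": 0,"ty": 0,"tz": 0,"wx": 0,"wy": 0,"wz": 0},
    {"tx": 0,"ty": 0,"tz": 0,"wx": 0,"wy": 0,"wz": 0},
    {"tx": 0,"ty": 0,"tz": 0,"wx": 0,"wy": 0,"wz": 0}
  ],
  "gripper": 255
}}

```text
time: 22.08
ee_pos: [0.4356, -0.0905, 0.0431]
tcp_rot: [2.756, 1.499, 0.009]
ft_force: [-0.3, -0.2, -0.9]
width: 0.0288
```

{"name": "drive_tool", "arguments": {
  "increments": [
    {"tx": 0,"ty": 0,"tz": 0,"wx": 0,"wy": 0,"wz": 0},
    {"tx": 0,"ty": 0,"tz": 0,"wx": 0,"wy": 0,"wz": 0},
    {"tx": 0,"ty": 0,"tz": 0,"wx": 0,"wy": 0,"wz": 0}
  ]
}}

```text
time: 22.33
ee_pos: [0.4356, -0.0906, 0.0434]
tcp_rot: [2.755, 1.498, 0.009]
ft_force: [0.4, 0.3, -1.6]
width: 0.0291
```

{"name": "drive_tool", "arguments": {
  "increments": [
    {"tx": 0,"ty": 0,"tz": -0.5,"wx": 0,"wy": 0,"wz": 0},
    {"tx": 0,"ty": 0,"tz": -0.9,"wx": 0,"wy": 0,"wz": 0},
    {"tx": 0,"ty": 0,"tz": -0.9,"wx": 0,"wy": 0,"wz": 0},
    {"tx": 0,"ty": 0,"tz": -0.9,"wx": 0,"wy": 0,"wz": 0}
  ]
}}

```text
time: 22.67
ee_pos: [0.4284, -0.0876, 0.134]
tcp_rot: [-2.75, -1.494, 0.01]
ft_force: [1.2, -0.8, -2.1]
width: 0.0293
```

```bash
python3 -c "
from h import *
plan((.6532,.1616,.155,81.7))"
```

```text
t 22.67 tcp [ 0.4284 -0.0876  0.134 ] phi 57.04 tilt 0.76 F [ 1.2 -0.8 -2.1] w 0.0293 q [-0.44 -0.14  2.22  0.    1.08  0.14]
leg 12
  t [ 0.92  0.15 -0.06] w [-0.01 -0.   -0.34]
  t [ 0.91  0.18 -0.06] w [-0.01 -0.   -0.34]
  t [ 0.91  0.21 -0.06] w [-0.01 -0.   -0.34]
  t [ 0.9   0.24 -0.06] w [-0.01 -0.   -0.34]
  t [ 0.89  0.28 -0.06] w [-0.01 -0.   -0.34]
  t [ 0.88  0.31 -0.06] w [-0.01 -0.   -0.34]
  t [ 0.87  0.34 -0.06] w [-0.01 -0.   -0.34]
  t [ 0.86  0.37 -0.06] w [-0.01 -0.   -0.34]
  t [ 0.84  0.4  -0.06] w [-0.01 -0.   -0.34]
  t [ 0.83  0.43 -0.06] w [-0.01 -0.   -0.34]
  t [ 0.81  0.46 -0.06] w [-0.01 -0.   -0.34]
  t [ 0.79  0.49 -0.06] w [-0.01 -0.   -0.34]
```

{"name": "drive_tool", "arguments": {
  "increments": [
    {"tx": 0.92,"ty": 0.15,"tz": -0.1,"wx": 0,"wy": 0,"wz": -0.34},
    {"tx": 0.91,"ty": 0.18,"tz": -0.1,"wx": 0,"wy": 0,"wz": -0.34},
    {"tx": 0.91,"ty": 0.21,"tz": -0.1,"wx": 0,"wy": 0,"wz": -0.34},
    {"tx": 0.9,"ty": 0.24,"tz": -0.1,"wx": 0,"wy": 0,"wz": -0.34},
    {"tx": 0.89,"ty": 0.28,"tz": -0.1,"wx": 0,"wy": 0,"wz": -0.34}
  ]
}}

```text
time: 23.08
ee_pos: [0.5263, 0.0153, 0.1568]
tcp_rot: [-2.617, -1.738, -0.001]
ft_force: [1.1, -0.4, -0.9]
width: 0.0292
```

{"name": "drive_tool", "arguments": {
  "increments": [
    {"tx": 0.88,"ty": 0.31,"tz": -0.05,"wx": 0,"wy": 0,"wz": -0.34},
    {"tx": 0.87,"ty": 0.34,"tz": -0.05,"wx": 0,"wy": 0,"wz": -0.34},
    {"tx": 0.86,"ty": 0.37,"tz": -0.05,"wx": 0,"wy": 0,"wz": -0.34},
    {"tx": 0.84,"ty": 0.4,"tz": 0,"wx": 0,"wy": 0,"wz": -0.34},
    {"tx": 0.83,"ty": 0.43,"tz": 0,"wx": 0,"wy": 0,"wz": -0.34}
  ]
}}

```text
time: 23.5
ee_pos: [0.6228, 0.1258, 0.1601]
tcp_rot: [-2.441, -1.975, 0.002]
ft_force: [0.5, 0.2, -1.3]
width: 0.0292
```

{"name": "drive_tool", "arguments": {
  "increments": [
    {"tx": 0.6,"ty": 0.35,"tz": 0,"wx": 0,"wy": 0,"wz": -0.34},
    {"tx": 0.3,"ty": 0.2,"tz": 0,"wx": 0,"wy": 0,"wz": -0.2},
    {"tx": 0,"ty": 0,"tz": 0,"wx": 0,"wy": 0,"wz": 0}
  ]
}}

```text
time: 23.75
ee_pos: [0.6469, 0.1547, 0.1578]
tcp_rot: [-2.375, -2.052, 0.002]
ft_force: [0.1, 0.1, -1.8]
width: 0.0291
```

```bash
python3 -c "
from h import *
plan((.6532,.1616,.082,81.7))"
```

```text
t 23.75 tcp [0.6469 0.1547 0.1578] phi 81.66 tilt 0.2 F [ 0.1  0.1 -1.8] w 0.0291 q [0.08 0.33 1.66 0.   1.15 0.23]
leg 3
  t [0.08 0.06 0.84] w [-0.01 -0.   -0.  ]
  (same x3)
```

{"name": "drive_tool", "arguments": {
  "increments": [
    {"tx": 0.11,"ty": 0.07,"tz": 0.8,"wx": 0,"wy": 0,"wz": 0},
    {"tx": 0.09,"ty": 0.05,"tz": 0.84,"wx": 0,"wy": 0,"wz": 0},
    {"tx": 0.07,"ty": 0.03,"tz": 0.55,"wx": 0,"wy": 0,"wz": 0},
    {"tx": 0,"ty": 0,"tz": 0,"wx": 0,"wy": 0,"wz": 0}
  ]
}}

```text
time: 24.08
ee_pos: [0.6521, 0.1618, 0.0903]
tcp_rot: [-2.377, -2.051, 0.003]
ft_force: [-1.6, -0.5, -1.2]
width: 0.0294
```

```bash
python3 -c "
from h import *
plan((.6532,.1616,.057,81.7))
im,d=bot.get_image('side');cv2.imwrite('pics/a9.png',cv2.resize(im[100:250,210:360],(600,600),interpolation=2))"
```

```text
t 24.08 tcp [0.6521 0.1618 0.0903] phi 81.6 tilt 0.16 F [-1.6 -0.5 -1.2] w 0.0294 q [0.09 0.42 1.68 0.   1.05 0.24]
leg 2
  t [-0.    0.02  0.55] w [-0.01 -0.   -0.01]
  (same x2)
```

View pics/a9.png

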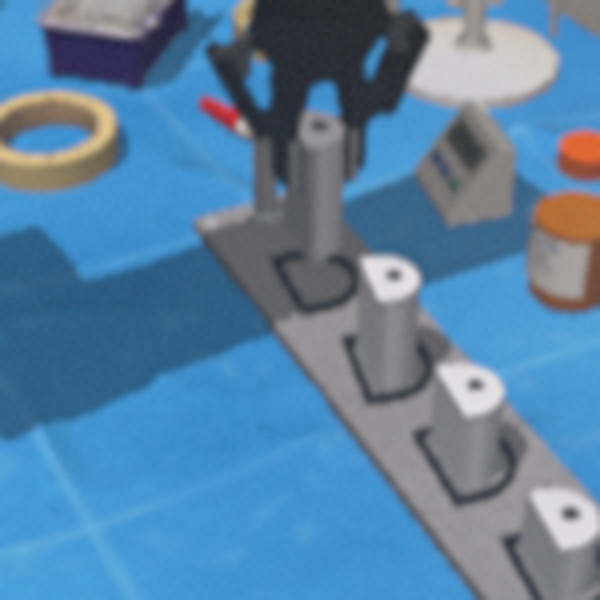

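Riser_q is above the last nest, its hole at (320,125), with the other three seated. Lowering.

{"name": "drive_tool", "arguments": {
  "increments": [
    {"tx": 0,"ty": 0.01,"tz": 0.55,"wx": 0,"wy": 0,"wz": 0},
    {"tx": 0,"ty": -0.02,"tz": 0.4,"wx": 0,"wy": 0,"wz": 0},
    {"tx": 0,"ty": 0,"tz": 0,"wx": 0,"wy": 0,"wz": 0}
  ]
}}

```text
time: 24.38
ee_pos: [0.6533, 0.1603, 0.0658]
tcp_rot: [2.379, 2.05, 0.003]
ft_force: [-0.3, -0.5, -1.2]
width: 0.0288
```

```bash
python3 -c "
from h import *
print('q hole',at_z('side',210+320.5/4-.5,100+125.5/4-.5,.0903-.042+.083),'tcp .6521 .1618')
plan((.6532,.1616,.055,81.7))"
```

```text
q hole [0.65147022 0.16040074 0.1313    ] tcp .6521 .1618
t 24.38 tcp [0.6533 0.1603 0.0658] phi 81.48 tilt 0.14 F [-0.3 -0.5 -1.2] w 0.0288 q [0.09 0.45 1.69 0.   1.   0.24]
leg 1
  t [ 0.04 -0.01  0.36] w [ 0.02 -0.01 -0.04]
  (same x1)
```

{"name": "drive_tool", "arguments": {
  "increments": [
    {"tx": 0.06,"ty": -0.04,"tz": 0.26,"wx": 0.01,"wy": 0,"wz": -0.03},
    {"tx": 0.02,"ty": -0.02,"tz": 0.1,"wx": 0,"wy": 0,"wz": 0},
    {"tx": 0,"ty": 0,"tz": 0,"wx": 0,"wy": 0,"wz": 0}
  ]
}}

```text
time: 24.63
ee_pos: [0.6529, 0.1625, 0.057]
tcp_rot: [2.376, 2.052, 0.006]
ft_force: [0.3, 0.5, -0.8]
width: 0.0288
```

{"name": "drive_tool", "arguments": {
  "increments": [
    {"tx": 0,"ty": 0,"tz": 0.08,"wx": 0,"wy": 0,"wz": 0},
    {"tx": 0,"ty": 0,"tz": 0,"wx": 0,"wy": 0,"wz": 0}
  ]
}}

```text
time: 24.8
ee_pos: [0.6535, 0.1626, 0.0557]
tcp_rot: [2.375, 2.051, 0.008]
ft_force: [0.1, -0.1, -0.7]
width: 0.0292
```

```bash
python3 -c "
from h import *
plan((.6532,.1616,.055,81.7))"
```

```text
t 24.8 tcp [0.6535 0.1626 0.0557] phi 81.62 tilt 0.36 F [ 0.1 -0.1 -0.7] w 0.0292 q [0.09 0.46 1.69 0.   0.98 0.24]
leg 1
  t [-0.03 -0.01  0.02] w [ 0.06 -0.02 -0.01]
  (same x1)
```

{"name": "drive_tool", "arguments": {
  "increments": [
    {"tx": 0,"ty": 0,"tz": 0,"wx": 0,"wy": 0,"wz": 0},
    {"tx": 0,"ty": 0,"tz": 0,"wx": 0,"wy": 0,"wz": 0},
    {"tx": 0,"ty": 0,"tz": 0,"wx": 0,"wy": 0,"wz": 0},
    {"tx": 0,"ty": 0,"tz": 0,"wx": 0,"wy": 0,"wz": 0},
    {"tx": 0,"ty": 0,"tz": 0,"wx": 0,"wy": 0,"wz": 0}
  ],
  "gripper": 0
}}

```text
time: 25.22
ee_pos: [0.656, 0.1629, 0.0592]
tcp_rot: [2.372, 2.049, 0.016]
ft_force: [-0.3, -0.6, 0.1]
width: 0.0854
```

{"name": "drive_tool", "arguments": {
  "increments": [
    {"tx": 0,"ty": 0,"tz": 0,"wx": 0,"wy": 0,"wz": 0},
    {"tx": 0,"ty": 0,"tz": -0.5,"wx": 0,"wy": 0,"wz": 0},
    {"tx": 0,"ty": 0,"tz": -1,"wx": 0,"wy": 0,"wz": 0},
    {"tx": 0,"ty": 0,"tz": -1,"wx": 0,"wy": 0,"wz": 0},
    {"tx": 0,"ty": 0,"tz": -1,"wx": 0,"wy": 0,"wz": 0}
  ]
}}

```text
time: 25.63
ee_pos: [0.6492, 0.1621, 0.16]
tcp_rot: [-2.375, -2.051, 0.008]
ft_force: [0.8, 0.4, 0.1]
width: 0.0854
```

{"name": "drive_tool", "arguments": {
  "increments": [
    {"tx": 0,"ty": -0.5,"tz": -0.5,"wx": 0,"wy": 0,"wz": 0},
    {"tx": 0,"ty": -0.9,"tz": 0,"wx": 0,"wy": 0,"wz": 0},
    {"tx": 0,"ty": -0.9,"tz": 0,"wx": 0,"wy": 0,"wz": 0},
    {"tx": 0,"ty": -0.9,"tz": 0,"wx": 0,"wy": 0,"wz": 0},
    {"tx": 0,"ty": -0.9,"tz": 0,"wx": 0,"wy": 0,"wz": 0}
  ]
}}

```text
time: 26.05
ee_pos: [0.5349, 0.1799, 0.1944]
tcp_rot: [2.371, 2.04, 0.032]
ft_force: [-0.8, 1.0, 0.9]
width: 0.0851
```

{"name": "drive_tool", "arguments": {
  "increments": [
    {"tx": 0,"ty": -0.5,"tz": 0,"wx": 0,"wy": 0,"wz": 0},
    {"tx": 0,"ty": 0,"tz": 0,"wx": 0,"wy": 0,"wz": 0},
    {"tx": 0,"ty": 0,"tz": 0,"wx": 0,"wy": 0,"wz": 0}
  ]
}}

```text
time: 26.3
ee_pos: [0.5156, 0.1834, 0.1981]
tcp_rot: [2.367, 2.042, 0.037]
ft_force: [0.7, -0.8, 0.9]
width: 0.0856
```

```bash
python3 -c "
from h import *
state()
im,d=bot.get_image('top');im2,d2=bot.get_image('side')
a=cv2.resize(im[140:210,130:410],(800,200),interpolation=2); b=cv2.resize(im2[120:270,240:390],(400,400),interpolation=2)
cv2.imwrite('pics/b0.png',np.vstack([a,np.hstack([b,np.zeros_like(b)])]))
C=cloud('top',d)
for n,h,x,y in (('r',.056,.6445,-.1226),('p',.069,.6476,-.0272),('t',.082,.6501,.0655),('q',.095,.6532,.1616)):
    m=(np.hypot(C[...,0]-x,C[...,1]-y)<.04)&(abs(C[...,2]-h)<.006); P=C[m]
    f,e=fit_riser(P); o=f[:2]; a=np.radians(f[2]); c=o+.015*np.array([np.cos(a),np.sin(a)])
    print(n,'ztop',np.median(P[:,2]).round(4),'want',h,'ctr err mm',((c-[x,y])*1e3).round(1),'yaw',f[2].round(1),len(P))
"
```

```text
t 26.3 tcp [0.5156 0.1834 0.1981] phi 81.57 tilt 1.62 F [ 0.7 -0.8  0.9] w 0.0856 q [ 0.16  0.02  1.94 -0.    1.15  0.3 ]
r ztop 0.0545 want 0.056 ctr err mm [-2.7  1.1] yaw 348.9 314
p ztop 0.0674 want 0.069 ctr err mm [-3.2  0.7] yaw 351.8 323
t ztop 0.0803 want 0.082 ctr err mm [-3.4  0.3] yaw 345.7 336
q ztop 0.0934 want 0.095 ctr err mm [-3.  -0.5] yaw 351.6 349
```

View pics/b0.png

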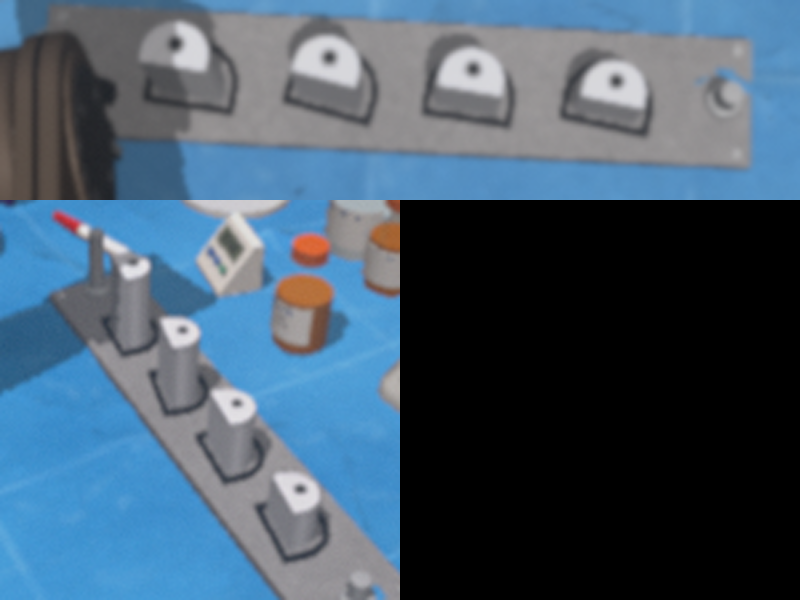

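The four riser tops are all at home height, with the same −1.6 mm offset, and the yaws match the nests within 1°. A riser on the rim would stand 6 mm high. Nothing touches them, so I'm handing in.

```bash
python3 -c "
from station import bot
print(bot.job_done())"
```

```text
the job is handed in; nothing more can be done
None
```

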